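# Weigh the waxed cheeses in and load the sloped display

### The arm

A 7-joint arm with a two-finger parallel gripper is mounted at the origin on the work surface. World frame = base frame: x ahead of the robot, y to its left, z up, the work surface at z = 0. Lengths are in m, angles in rad, forces in N, time in s.
With the tool pointing down it reaches from about 0.4 to 0.85 m from the base axis. Payload 4.5 kg.
Tool frame: the origin (TCP) lies at the very end of the fingers, on their centre line; the grasp point (between the pads) lies 19 mm behind it (r.grip_depth is the z of the grasp point in the tool frame, in m); z points along the fingers, y is the line along which they close (so a half turn about z gives the same grasp; the last joint's range is limited). The gripper opens to 88 mm and grips with 3 to 60 N. Pads are 18 mm wide; open, the fingers measure 123 mm over their backs; the gripper's body (75 mm by 187 mm) begins 45 mm behind the grasp point.
Start: joints at [1.314, 0.689, -0.195, 1.565, 0.157, 0.902, -0.215], TCP at [0.179, -0.599, 0.239] pointing down, gripper open.
Joint ranges: [-3.01, 3.01], [-0.46, 2.08], [-1.47, 1.51], [0.13, 2.56], [-1, 4.14], [0.04, 2.09], [-2.66, 2.66]. Speed limits (rad/s): [2.57, 2.57, 3.14, 3.14, 3.14, 3.14, 3.14].

### API

Orientations are given as a unit quaternion [x, y, z, w].
In Python, from plant import r gives the robot as it stands.
- The arm moves only by the shell command python3 steer.py 'ROWS' [FORCE]. ROWS is a JSON list that holds a single list of rows (three levels of brackets), with 1 to 10 rows, each of 7 numbers: the opening from 0.0 (shut) to 1.0 (fully open), then dx, dy, dz in units of 50 mm, then a rotation vector rx, ry, rz in rad; each row is the pose to reach, as a shift and turn from the pose commanded when the command began, along the tool's axes at that moment; what a row does not reach only later rows make up. A row lasts 1/10 s, in which the tool goes at most 0.05 m and 0.15 rad, less where a joint would pass 70% of its speed; a pose out of reach is approached as far as the arm can. The fingers move at their own pace and stop on an object; FORCE is the grip in N (left out, the last holds). Time passes only in rows, so rows that do not move let the fingers close. It prints the time, the measured TCP pose, the force, the opening and the grip force at its end. Input that does not fit is refused with a message, and nothing moves.
- r.get_state(): the state, without advancing time (a new reading comes with each control period).
- r.snapshot(name): name is "side" or "top" or "wrist"; returns the picture (480x640x3 uint8, red, green, blue); there is no depth.
- r.camera_params(name): a dict with "fx", "fy", "cx", "cy" (pixels), "k1" (the pictures are not rectified: a ray, as slopes to the right and down, at radius r is drawn at 1 + k1 r^2 times it, then the intrinsics apply), "rvec" (rotation vector, rad) and "tvec" (3), from world to camera coordinates, as OpenCV has them. Camera axes: x right, y down, z forward; pixel columns grow to the right and rows downward; lengths in m; the calibration is good to about 2 mm. A picture is of the moment at which its call begins: read the wrist's pose just before it. camera_params takes no time and is no camera call; for the wrist camera it gives the pose at the moment of the call.
- r.finish_job(): hands the job in; it is judged then, once.
The state is a dict: "clock": time; "q": joint angles; "qd": joint speeds; "joint_torque": joint torques, N m; "tool_pos": TCP position; "eef_rot": TCP orientation; "contact_force": force on the tool from outside, world axes, zero at the start; "moment": the same for the moment, N m; "opening": opening from 0.0 (shut) to 1.0 (fully open); "finger_force": force on a finger pad.
Only numpy, scipy, OpenCV 4.12 (cv2) and the standard library are available. Lean on these libraries where they do the work, as an engineer would, in place of code of your own. Each camera call takes 0.05 s, during which the arm holds its last target. There are 200 camera calls.

### The job

Book the small waxed cheeses in and put them on show: with the platter empty press the scale's yellow zero key, lay all the cheeses from the round board flat on the platter, then with all of them on it press the blue cheese key and after that the green print key. Then set each cheese into the lane of the sloped display that carries the ticket of its own colour and slide it down until it rests flat against the stop. Press one key at a time, never the red clear key, and leave everything else on the counter where it stands.

Things in the scene. Friction and masses are not known exactly. Their poses are not given: they have to be found in the camera images.
- cheese_red: small cheese in red wax: a flat drum 56 mm across, 34 mm high, about 90 g, paper label on top; origin at its middle, z along its axis. Two or three of the four cheeses are there; they start flat on the round board. The wax does not slide by itself on the display's slope, it has to be pushed.
- cheese_yellow: small cheese in yellow wax: a flat drum 56 mm across, 34 mm high, about 90 g, paper label on top; origin at its middle, z along its axis. Two or three of the four cheeses are there; they start flat on the round board. The wax does not slide by itself on the display's slope, it has to be pushed.
- cheese_green: small cheese in green wax: a flat drum 56 mm across, 34 mm high, about 90 g, paper label on top; origin at its middle, z along its axis. Two or three of the four cheeses are there; they start flat on the round board. The wax does not slide by itself on the display's slope, it has to be pushed.
- cheese_black: small cheese in black wax: a flat drum 56 mm across, 34 mm high, about 90 g, paper label on top; origin at its middle, z along its axis. Two or three of the four cheeses are there; they start flat on the round board. The wax does not slide by itself on the display's slope, it has to be pushed.
- board: round wooden serving board between scale and display, 240 mm across, 8 mm thick, fixed; origin at the centre of its underside
- pan (a point): centre of the top of the flat rimless steel platter of the fixed white scale, 96 mm above the counter; platter 200 mm along x, 280 mm along y. Axes level: +x from the scale's key console (robot side) to its back, +y to the left seen from the robot. A customer display (200 mm wide) stands behind the platter, 113 to 133 mm along +x from here, its top 34 mm above the platter.
- key_zero (a joint): travel of the yellow zero key in m: 0 up, 0.005 fully down (counts as pressed from 0.0035); a spring returns it, starting at 1.5 N and 4 N when fully down.
- key_zero_top (a point): centre of the top face of the yellow zero key, a 26 mm square cap, leftmost (+y) of four in a row along the scale's y, 46 mm apart. It stands 9 mm proud of the console, which is tilted 12 degrees down to the robot; z points out of the console, the key goes down along -z.
- key_cheese (a joint): travel of the blue cheese key in m: 0 up, 0.005 fully down (counts as pressed from 0.0035); a spring returns it, starting at 1.5 N and 4 N when fully down.
- key_cheese_top (a point): centre of the top face of the blue cheese key, a 26 mm square cap, second from the left of four in a row along the scale's y, 46 mm apart. It stands 9 mm proud of the console, which is tilted 12 degrees down to the robot; z points out of the console, the key goes down along -z.
- key_clear (a joint): travel of the red clear key in m: 0 up, 0.005 fully down (counts as pressed from 0.0035); a spring returns it, starting at 1.5 N and 4 N when fully down. Leave it alone.
- key_clear_top (a point): centre of the top face of the red clear key, a 26 mm square cap, third from the left of four in a row along the scale's y, 46 mm apart. It stands 9 mm proud of the console, which is tilted 12 degrees down to the robot; z points out of the console, the key goes down along -z.
- key_print (a joint): travel of the green print key in m: 0 up, 0.005 fully down (counts as pressed from 0.0035); a spring returns it, starting at 1.5 N and 4 N when fully down.
- key_print_top (a point): centre of the top face of the green print key, a 26 mm square cap, rightmost (-y) of four in a row along the scale's y, 46 mm apart. It stands 9 mm proud of the console, which is tilted 12 degrees down to the robot; z points out of the console, the key goes down along -z.
- rack: fixed sloped wooden display; origin at the centre of its underside, frame level, +x points down the slope from the loading end (near the robot) to the stop. Four lanes along x, 68 mm apart in y, 64 mm clear between 4 mm guides 14 mm high; 220 mm long, sloping 15 degrees down along +x; lane floor 62 mm above the counter at the origin, 34 mm at the stop. The stop is 34 mm high.
- ticket_red: red price ticket on the stop of one lane: the lane of the red cheese (lanes change from run to run). Origin: lane centre line, on the lane floor at the stop's inner foot; axes level, as the rack's. A cheese resting on the stop has its middle at x -23, z +24 mm. A clear guard covers the last 38 mm of the lanes, 64 mm above their floor: put the cheese down higher up and push it under.
- ticket_yellow: yellow price ticket on the stop of one lane: the lane of the yellow cheese (lanes change from run to run). Origin: lane centre line, on the lane floor at the stop's inner foot; axes level, as the rack's. A cheese resting on the stop has its middle at x -23, z +24 mm. A clear guard covers the last 38 mm of the lanes, 64 mm above their floor: put the cheese down higher up and push it under.
- ticket_green: green price ticket on the stop of one lane: the lane of the green cheese (lanes change from run to run). Origin: lane centre line, on the lane floor at the stop's inner foot; axes level, as the rack's. A cheese resting on the stop has its middle at x -23, z +24 mm. A clear guard covers the last 38 mm of the lanes, 64 mm above their floor: put the cheese down higher up and push it under.
- ticket_black: black price ticket on the stop of one lane: the lane of the black cheese (lanes change from run to run). Origin: lane centre line, on the lane floor at the stop's inner foot; axes level, as the rack's. A cheese resting on the stop has its middle at x -23, z +24 mm. A clear guard covers the last 38 mm of the lanes, 64 mm above their floor: put the cheese down higher up and push it under.
- jar_peppers: closed glass jar 64 mm across, 85 mm high, amber; origin at the centre of its underside; loose, not part of the job
- jar_olives: closed glass jar 64 mm across, 85 mm high, green; origin at the centre of its underside; loose, not part of the job
- knife: cheese knife lying on the counter, 262 mm long along its x, 16 mm high, between the board and the robot; origin under its middle; loose, not part of the job

How it is judged:
On the way, in this order (a step that is already met when the one before it is completed fails the run):
1. the yellow zero key is pressed alone while no cheese is on the platter (value of joint key_zero above 0.0035 m and value of joint each of key_cheese, key_print, key_clear below 0.0015 m and horizontal distance between each of cheese_red, cheese_yellow, cheese_green, cheese_black and pan above 0.17 m), for 0.1 s.
2. all the cheeses lie flat and still on the platter (x of cheese_red in the frame of pan between -0.1 and 0.1 m and y of cheese_red in the frame of pan between -0.14 and 0.14 m and z of cheese_red in the frame of pan between 0.01 and 0.024 m and x of cheese_yellow in the frame of pan between -0.1 and 0.1 m and y of cheese_yellow in the frame of pan between -0.14 and 0.14 m and z of cheese_yellow in the frame of pan between 0.01 and 0.024 m and x of cheese_green in the frame of pan between -0.1 and 0.1 m and y of cheese_green in the frame of pan between -0.14 and 0.14 m and z of cheese_green in the frame of pan between 0.01 and 0.024 m and x of cheese_black in the frame of pan between -0.1 and 0.1 m and y of cheese_black in the frame of pan between -0.14 and 0.14 m and z of cheese_black in the frame of pan between 0.01 and 0.024 m and linear speed of each of cheese_red, cheese_yellow, cheese_green, cheese_black below 0.01 m/s), for 0.3 s.
3. the blue cheese key is pressed alone with all the cheeses on the platter (value of joint key_cheese above 0.0035 m and value of joint each of key_zero, key_print, key_clear below 0.0015 m and x of cheese_red in the frame of pan between -0.1 and 0.1 m and y of cheese_red in the frame of pan between -0.14 and 0.14 m and z of cheese_red in the frame of pan between 0.01 and 0.024 m and x of cheese_yellow in the frame of pan between -0.1 and 0.1 m and y of cheese_yellow in the frame of pan between -0.14 and 0.14 m and z of cheese_yellow in the frame of pan between 0.01 and 0.024 m and x of cheese_green in the frame of pan between -0.1 and 0.1 m and y of cheese_green in the frame of pan between -0.14 and 0.14 m and z of cheese_green in the frame of pan between 0.01 and 0.024 m and x of cheese_black in the frame of pan between -0.1 and 0.1 m and y of cheese_black in the frame of pan between -0.14 and 0.14 m and z of cheese_black in the frame of pan between 0.01 and 0.024 m), for 0.1 s.
4. the green print key is pressed alone with all the cheeses on the platter (value of joint key_print above 0.0035 m and value of joint each of key_zero, key_cheese, key_clear below 0.0015 m and x of cheese_red in the frame of pan between -0.1 and 0.1 m and y of cheese_red in the frame of pan between -0.14 and 0.14 m and z of cheese_red in the frame of pan between 0.01 and 0.024 m and x of cheese_yellow in the frame of pan between -0.1 and 0.1 m and y of cheese_yellow in the frame of pan between -0.14 and 0.14 m and z of cheese_yellow in the frame of pan between 0.01 and 0.024 m and x of cheese_green in the frame of pan between -0.1 and 0.1 m and y of cheese_green in the frame of pan between -0.14 and 0.14 m and z of cheese_green in the frame of pan between 0.01 and 0.024 m and x of cheese_black in the frame of pan between -0.1 and 0.1 m and y of cheese_black in the frame of pan between -0.14 and 0.14 m and z of cheese_black in the frame of pan between 0.01 and 0.024 m), for 0.1 s.
At the end, for the whole second after the job is handed in: every cheese that is there lies flat and still, let go, in the lane with the ticket of its colour (within 10 mm of the lane's centre line), within 6 mm of touching the stop (x of cheese_red in the frame of ticket_red between -0.0287 and -0.015 m and y of cheese_red in the frame of ticket_red between -0.01 and 0.01 m and z of cheese_red in the frame of ticket_red between 0.016 and 0.032 m and angle between the z axis of each of cheese_red, cheese_yellow, cheese_green, cheese_black and the z axis of rack, either way round below 0.36 rad and linear speed of each of cheese_red, cheese_yellow, cheese_green, cheese_black below 0.01 m/s and x of cheese_yellow in the frame of ticket_yellow between -0.0287 and -0.015 m and y of cheese_yellow in the frame of ticket_yellow between -0.01 and 0.01 m and z of cheese_yellow in the frame of ticket_yellow between 0.016 and 0.032 m and x of cheese_green in the frame of ticket_green between -0.0287 and -0.015 m and y of cheese_green in the frame of ticket_green between -0.01 and 0.01 m and z of cheese_green in the frame of ticket_green between 0.016 and 0.032 m and x of cheese_black in the frame of ticket_black between -0.0287 and -0.015 m and y of cheese_black in the frame of ticket_black between -0.01 and 0.01 m and z of cheese_black in the frame of ticket_black between 0.016 and 0.032 m and contact force between the fingers and cheese_red below 0.1 N and contact force between the fingers and cheese_yellow below 0.1 N and contact force between the fingers and cheese_green below 0.1 N and contact force between the fingers and cheese_black below 0.1 N).
It fails at once if the red clear key is pressed (past 2.5 mm) (value of joint key_clear above 0.0025 m).
It fails at once if something that is not part of the job is moved by more than 30 mm or tipped over (distance of any of jar_peppers, jar_olives, knife from where it was at the start of the episode above 0.03 m or angle between any of jar_peppers, jar_olives, knife's own z axis and vertical above 0.5 rad).
Of cheese_red, cheese_yellow, cheese_green, cheese_black only 2 to 3 are there at a start; the rules pass over those that are not, and their reading is None.
At some moment in a run one of cheese_red, cheese_yellow, cheese_green, cheese_black may be knocked a few centimetres aside while the robot is not near it.
Once in a run the grip may slacken for a moment while it holds something.
It also fails if it takes over 210 s, if anything falls off the work surface, if the arm or the gripper's body presses on something with over 40 N, if the wrist force passes 120 N, or if a joint passes its speed limit or range.

## Working session

There is one attempt and no reset: what is moved stays moved. The work goes in short steps, Python scripts to look and compute and a shell command to move; the robot and the scene stay as the last step left them, time stands still between calls to the robot, and variables do not carry over. Pictures are saved under pics/ and viewed, at most 14 in all, crops included, and the job is handed in when it is done.

```bash
ls; mkdir -p pics
cat > h.py <<'E'
import numpy as np, cv2
from plant import r
from scipy.spatial.transform import Rotation as R
def snap(n,f):
    p=r.camera_params(n); im=r.snapshot(n); cv2.imwrite('pics/'+f,im[:,:,::-1]); return im,p
def ray(p,u,v):
    x,y=(u-p['cx'])/p['fx'],(v-p['cy'])/p['fy']; a,b=x,y
    for _ in range(20):
        k=1+p['k1']*(a*a+b*b); a,b=x/k,y/k
    M=cv2.Rodrigues(np.array(p['rvec'],float))[0]; t=np.array(p['tvec'],float).ravel()
    return -M.T@t, M.T@np.array([a,b,1.])
def at(p,u,v,z):
    o,d=ray(p,u,v); return o+d*(z-o[2])/d[2]
def px(p,X):
    M=cv2.Rodrigues(np.array(p['rvec'],float))[0]; c=M@np.array(X)+np.array(p['tvec'],float).ravel()
    a,b=c[:2]/c[2]; k=1+p['k1']*(a*a+b*b); return np.array([p['fx']*a*k+p['cx'],p['fy']*b*k+p['cy']])
def totool(v):
    return R.from_quat(r.get_state()['eef_rot']).inv().apply(v)
E
python3 - <<'E'
from h import *
for n in('top','side'): im,p=snap(n,n+'0.png'); print(n,ray(p,320,240), p['fx'])
s=r.get_state(); print(s['clock'],s['tool_pos'],R.from_quat(s['eef_rot']).as_matrix().round(3),r.grip_depth)
E
```

```text
pics
plant.py
steer.py
top (array([ 0.42534759, -0.01525245,  1.14460722]), array([ 0.12314772, -0.03227097, -0.99188216])) 467.75113612020726
side (array([ 0.26250232, -0.92941349,  0.71728101]), array([ 0.27189632,  0.7794132 , -0.56485238])) 552.9073112082137
0.1 [ 0.17899974 -0.59823336  0.23798087] [[ 0.958  0.287 -0.001]
 [ 0.287 -0.958  0.002]
 [-0.    -0.002 -1.   ]] -0.0187
```

View pics/top0.png

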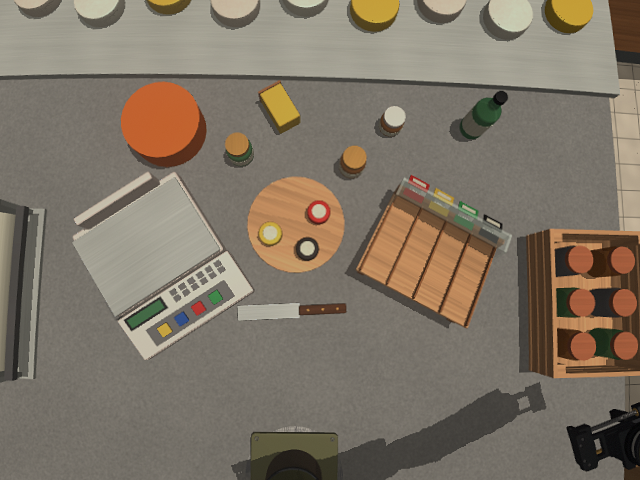

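View pics/side0.png

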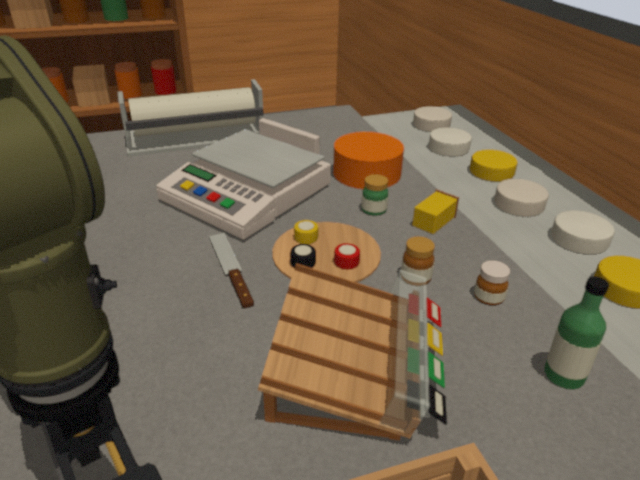

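Top view: red cheese (319,212), yellow (270,233), black (308,249). The keys run from (164,330) to (215,298). The tickets, left to right, are red, yellow, green, black. Enlarging both areas.

Run:
```python
import cv2
a=cv2.imread('pics/top0.png')
cv2.imwrite('pics/c1.png',cv2.resize(a[165:365,60:260],None,fx=3,fy=3,interpolation=cv2.INTER_CUBIC))
cv2.imwrite('pics/c2.png',cv2.resize(a[170:335,240:520],None,fx=2.85,fy=2.85,interpolation=cv2.INTER_CUBIC))
```

```text
(no output)
```

View pics/c1.png

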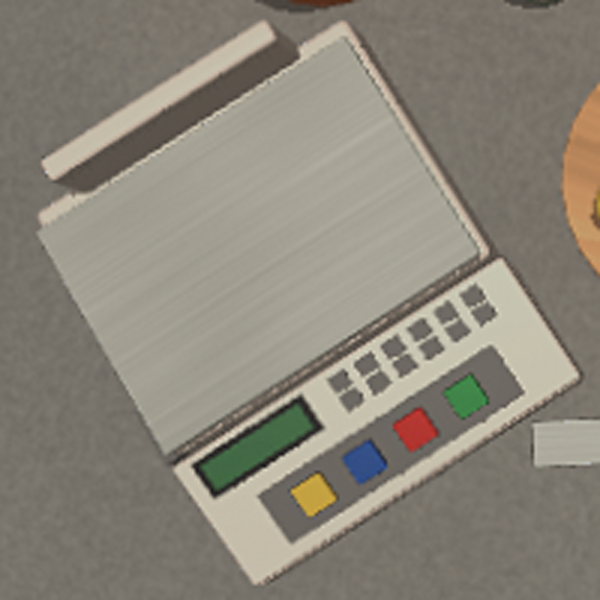

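View pics/c2.png

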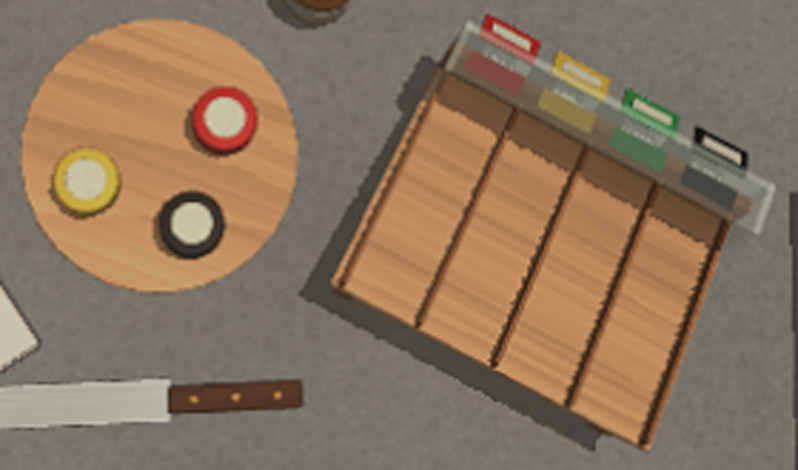

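Crops (pixel = offset + crop/scale):
- **Keys:** yellow (314,494), blue (365,461), red (416,430), green (466,395).
- **Platter corners:** (38,230), (350,38), (488,255), (170,460).
- **Cheese tops:** red (224,118), yellow (86,181), black (192,224).
- **Near guide ends:** (340,288) to (645,446).

Run:
```python
from h import *
from scipy.optimize import least_squares
p=r.camera_params('top')
A=lambda u,v:(60+u/3,165+v/3); B=lambda u,v:(240+u/2.85,170+v/2.85)
pc=np.array([at(p,*A(*c),.096) for c in((38,230),(350,38),(488,255),(170,460))])
print('pan',pc.mean(0),[np.linalg.norm(pc[i]-pc[i-1]).round(4) for i in range(4)])
d=(pc[1]-pc[2]+pc[0]-pc[3]); print('yaw',np.arctan2(d[1],d[0]))
for z in(.05,.06,.07,.08):
    k=np.array([at(p,*A(*c),z) for c in((314,494),(365,461),(416,430),(466,395))]); print(z,k.round(4).tolist(),np.linalg.norm(k[0]-k[3]))
    e=k[0]-k[3]; print('yawk',np.arctan2(-e[0],e[1]))
for n,c in(('red',(224,118)),('yel',(86,181)),('blk',(192,224))): print(n,at(p,*B(*c),.042))
print('board',at(p,*B(160,155),.008))
obs=[B(*c) for c in((340,288),(420,326),(494,366),(571,404),(645,446))]
def f(q):
    c,s=np.cos(q[2]),np.sin(q[2]); e=[]
    for i,o in enumerate(obs):
        x,y=-.105,.136-.068*i
        e+=list(px(p,[q[0]+c*x-s*y,q[1]+s*x+c*y,.1045])-o)
    return e
# far side ticket-line check via ends
s=least_squares(f,[.6,-.2,-.4]); print('rack',s.x,np.round(s.fun,1))
q=s.x;c,sn=np.cos(q[2]),np.sin(q[2])
for n,y in zip('RYGK',(.102,.034,-.034,-.102)):
    T=np.array([q[0]+c*.1045-sn*y,q[1]+sn*.1045+c*y,.034]); pt=px(p,T+[0,0,.034]); print(n,T,((pt-[240,170])*2.85).round())
```

```text
pan [0.53220369 0.34235892 0.096     ] [np.float64(0.2048), np.float64(0.2791), np.float64(0.2), np.float64(0.2815)]
yaw 0.5985747125092008
0.05 [[0.3441, 0.305, 0.05], [0.3705, 0.2664, 0.05], [0.3953, 0.2277, 0.05], [0.4232, 0.1899, 0.05]] 0.13964367738352182
yawk 0.6019788494466521
0.06 [[0.3449, 0.3021, 0.06], [0.371, 0.2638, 0.06], [0.3956, 0.2255, 0.06], [0.4232, 0.1881, 0.06]] 0.13836793504284053
yawk 0.6019788494466523
0.07 [[0.3456, 0.2992, 0.07], [0.3715, 0.2612, 0.07], [0.3959, 0.2233, 0.07], [0.4232, 0.1862, 0.07]] 0.13709219270215925
yawk 0.6019788494466518
0.08 [[0.3463, 0.2963, 0.08], [0.372, 0.2586, 0.08], [0.3961, 0.221, 0.08], [0.4232, 0.1843, 0.08]] 0.13581645036147796
yawk 0.6019788494466519
red [ 0.63115299 -0.04650182  0.042     ]
yel [0.57510365 0.06750112 0.042     ]
blk [ 0.54104738 -0.02156129  0.042     ]
board [0.60377565 0.00709692 0.008     ]
rack [ 0.52150577 -0.30727869 -0.45902223] [ 0.3 -0.5 -0.8  0.2  0.2  0.1 -0.1  0.6  0.4 -0.4]
R [ 0.6603819 -0.2621381  0.034    ] [485.  84.]
Y [ 0.63025302 -0.32309916  0.034     ] [557. 122.]
G [ 0.60012414 -0.38406022  0.034     ] [629. 160.]
K [ 0.56999526 -0.44502128  0.034     ] [700. 197.]
```
Ticket x: stop top at (510,75?) In the crop tickets reflect at ... Red ticket through the guard center (497,72); labelled on the front of stop at z .034..? Hmm at stop, ticket top edge (512,18)-ish is top of tickets standing up? Predicted (485,84) inner stop top center. Image: red translucent patch at (497,72), roughly. Ok; rack x isn't critical except stop contact (felt via force).

Create go.py:
```python
# usage: go.py x y z yaw [tilt]: prints shift and turn in tool axes; yaw = heading of tool x; tilt about world-levelled tool x
import sys
from h import *
x,y,z,yaw=map(float,sys.argv[1:5]); tilt=float(sys.argv[5]) if len(sys.argv)>5 else 0
s=r.get_state(); C=R.from_quat(s['eef_rot'])
T=R.from_euler('z',yaw)*R.from_euler('x',np.pi)*R.from_euler('x',tilt)
d=C.inv().apply(np.array([x,y,z])-s['tool_pos']); w=(C.inv()*T).as_rotvec()
print(d.round(4).tolist(),w.round(3).tolist(),'len',np.linalg.norm(d).round(3),'yaw now',C.as_euler('zyx')[0].round(3))
```

```bash
python3 - <<'E'
from h import *
t=r.camera_params('top');s=r.camera_params('side')
A=lambda u,v:(60+u/3,165+v/3)
for n,a,b in(('zero',(314,494),(186,185)),('cheese',(365,461),(200,191)),('clear',(416,430),(213,197)),('print',(466,395),(227,203))):
    o,d=ray(t,*A(*a));o2,d2=ray(s,*b)
    k=np.linalg.lstsq(np.c_[d,-d2],o2-o,rcond=None)[0]; print(n,(o+d*k[0]).round(4),(o2+d2*k[1]).round(4))
E
python3 go.py .5 -.1 .25 0.6
```

```text
zero [0.3448 0.3023 0.0593] [0.3418 0.3027 0.0596]
cheese [0.3709 0.2641 0.0587] [0.3701 0.2642 0.0588]
clear [0.3956 0.2257 0.059 ] [0.395  0.2258 0.059 ]
print [0.4232 0.1883 0.0589] [0.4213 0.1886 0.0589]
[0.4504, -0.3853, -0.0114] [-0.002, -0.0, -0.309] len 0.593 yaw now -0.291
```

Careful with the scale: shifts go in units of 50 mm. That gives: 0.45 m is 9, -0.385 m is -7.7.

```bash
sed -i "s/'zyx'/'ZYX'/" go.py; python3 steer.py '[[[0, 4, -3.4, 0, 0, 0, -0.15], [0, 9, -7.7, -0.2, 0, 0, -0.309], [0, 9, -7.7, -0.2, 0, 0, -0.309], [0, 9, -7.7, -0.2, 0, 0, -0.309], [0, 9, -7.7, -0.2, 0, 0, -0.309], [0, 9, -7.7, -0.2, 0, 0, -0.309], [0, 9, -7.7, -0.2, 0, 0, -0.309], [0, 9, -7.7, -0.2, 0, 0, -0.309], [0, 9, -7.7, -0.2, 0, 0, -0.309], [0, 9, -7.7, -0.2, 0, 0, -0.309]]]'; python3 go.py .345 .302 .10 .6
```

```text
clock: 1.1
tool_pos: [0.4506, -0.1767, 0.2469]
eef_rot: [0.955, 0.295, -0.0, -0.0]
contact_force: [0.4, -0.3, -0.8]
opening: 0.117
finger_force: 0.0
[0.1831, -0.4547, 0.1469] [-0.0, 0.0, -0.0] len 0.512 yaw now 0.6
```

```bash
python3 steer.py '[[[0, 4, -8, 0, 0, 0, 0], [0, 4, -8, 0, 0, 0, 0], [0, 4, -8, 0, 0, 0, 0], [0, 4, -8, 0, 0, 0, 0], [0, 4, -8, 0, 0, 0, 0], [0, 4, -8, 0, 0, 0, 0], [0, 4, -8, 0, 0, 0, 0], [0, 4, -8, 0, 0, 0, 0], [0, 3.66, -8.9, 0.4, 0, 0, 0], [0, 3.66, -8.9, 0.4, 0, 0, 0]]]'; python3 steer.py '[[[0, 0, 0, 0, 0, 0, 0], [0, 0, 0, 0, 0, 0, 0]]]'; python3 go.py .345 .302 .075 .6
```

```text
clock: 2.1
tool_pos: [0.3483, 0.295, 0.2266]
eef_rot: [0.955, 0.297, 0.0, -0.001]
contact_force: [0.6, -0.6, 0.4]
opening: 0.004
finger_force: 0.0
clock: 2.3
tool_pos: [0.3492, 0.2923, 0.2266]
eef_rot: [0.955, 0.297, -0.001, 0.0]
contact_force: [0.2, -0.3, 0.9]
opening: 0.004
finger_force: 0.0
[0.0023, -0.0104, 0.1516] [0.001, 0.001, 0.002] len 0.152 yaw now 0.602
```

In the tool's units: 0.152 m is 3.04, 0.12 m is 2.4.

```bash
python3 steer.py '[[[0, 0.04, -0.2, 0.8, 0, 0, 0], [0, 0.04, -0.2, 1.6, 0, 0, 0], [0, 0.04, -0.2, 2.4, 0, 0, 0], [0, 0.04, -0.2, 3.04, 0, 0, 0], [0, 0.04, -0.2, 3.04, 0, 0, 0]]]'; python3 go.py .345 .302 .06 .6;  python3 -c "
from h import *
snap('wrist','w1.png')"
```

```text
clock: 2.8
tool_pos: [0.3455, 0.2983, 0.0722]
eef_rot: [0.956, 0.294, -0.003, 0.002]
contact_force: [-0.4, -0.5, 1.5]
opening: 0.004
finger_force: 0.0
[0.0017, -0.0034, 0.0122] [0.003, 0.007, -0.003] len 0.013 yaw now 0.597
```

View pics/w1.png

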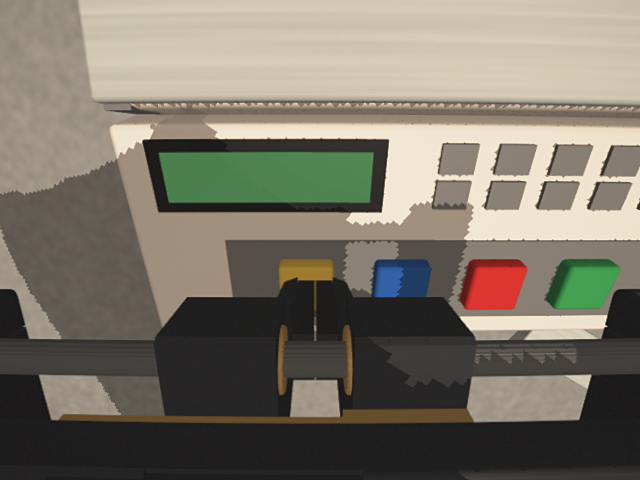

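The closed fingers (column 315) are above the yellow key (centre about column 306). Pressing.

In the tool's units: 0.018 m is 0.36, 0.017 m is 0.34.

```bash
python3 steer.py '[[[0, 0.04, -0.04, 0.2, 0, 0, 0], [0, 0.04, -0.04, 0.28, 0, 0, 0], [0, 0.04, -0.04, 0.32, 0, 0, 0], [0, 0.04, -0.04, 0.34, 0, 0, 0], [0, 0.04, -0.04, 0.36, 0, 0, 0]]]'
```

```text
clock: 3.35
tool_pos: [0.3486, 0.3048, 0.0611]
eef_rot: [0.956, 0.295, 0.003, -0.001]
contact_force: [-2.3, -3.9, 48.8]
opening: 0.006
finger_force: 24.1
```

In the tool's units: -0.004 m is -0.08.

```bash
python3 steer.py '[[[0, 0, 0, -0.08, 0, 0, 0], [0, 0, 0, -0.08, 0, 0, 0]]]';python3 steer.py '[[[0, 0, 0, -0.08, 0, 0, 0], [0, 0, 0, -0.08, 0, 0, 0]]]'; python3 -c "
from h import *
for _ in range(3): print(r.get_state()['tool_pos'],r.get_state()['contact_force'])
snap('side','s1.png')
import cv2
cv2.imwrite('pics/s1c.png',cv2.resize(cv2.imread('pics/s1.png')[120:270,130:330],None,fx=4,fy=4))"
```

```text
clock: 3.55
tool_pos: [0.3482, 0.3047, 0.0633]
eef_rot: [0.956, 0.295, 0.002, -0.001]
contact_force: [2.1, -1.2, 4.4]
opening: 0.005
finger_force: 1.9
clock: 3.75
tool_pos: [0.3473, 0.3046, 0.066]
eef_rot: [0.955, 0.295, 0.001, -0.0]
contact_force: [1.3, -0.9, 2.6]
opening: 0.001
finger_force: 1.2
[0.34725528 0.30460576 0.0659679 ] [ 1.30909598 -0.85180695  2.64704511]
[0.34725528 0.30460576 0.0659679 ] [ 1.30909598 -0.85180695  2.64704511]
[0.34725528 0.30460576 0.0659679 ] [ 1.30909598 -0.85180695  2.64704511]
```

View pics/s1c.png

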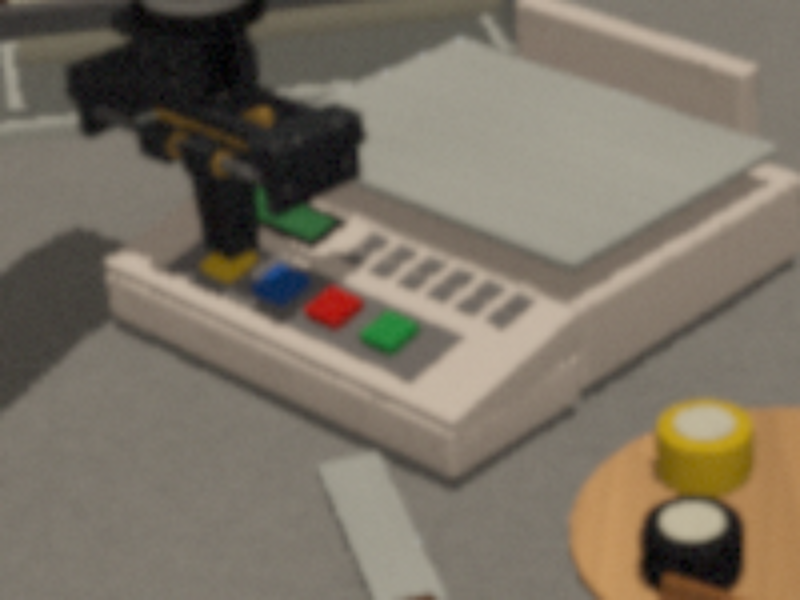

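The fingertips sit on the yellow key. I'll press it once more, gently, to be sure, then lift.

In the tool's units: 0.004 m is 0.08, 0.003 m is 0.06.

```bash
python3 steer.py '[[[0, 0, 0, 0.06, 0, 0, 0], [0, 0, 0, 0.08, 0, 0, 0], [0, 0, 0, 0.08, 0, 0, 0], [0, 0, 0, 0.08, 0, 0, 0]]]';python3 steer.py '[[[0, 0, 0, -0.8, 0, 0, 0], [0, 0, 0, -1.8, 0, 0, 0], [0.5, 0, 0, -2.8, 0, 0, 0], [1, 0, 0, -3.8, 0, 0, 0], [1, 0, 0, -3.8, 0, 0, 0]]]'; python3 go.py .575 .0675 .12 .6
```

```text
clock: 4.2
tool_pos: [0.3476, 0.3051, 0.062]
eef_rot: [0.955, 0.295, 0.002, -0.001]
contact_force: [2.4, -2.1, 19.0]
opening: 0.004
finger_force: 9.5
clock: 4.7
tool_pos: [0.3479, 0.3071, 0.2558]
eef_rot: [0.955, 0.296, 0.004, -0.003]
contact_force: [0.4, 0.7, -0.6]
opening: 0.252
finger_force: 0.0
[0.0505, 0.3264, 0.1354] [-0.003, -0.01, 0.001] len 0.357 yaw now 0.601
```

```bash
python3 steer.py '[[[1, 0.2, 1, 0, 0, 0, 0], [1, 0.4, 2, 0, 0, 0, 0], [1, 0.6, 3, 0.4, 0, 0, 0], [1, 0.6, 4, 0.8, 0, 0, 0], [1, 0.8, 5, 1.2, 0, 0, 0], [1, 1, 6, 1.6, 0, 0, 0], [1, 1, 6.5, 2.4, 0, 0, 0], [1, 1, 6.5, 2.7, 0, 0, 0], [1, 1, 6.5, 2.7, 0, 0, 0], [1, 1, 6.5, 2.7, 0, 0, 0]]]'; python3 go.py .575 .0675 .014 .6
```

```text
clock: 5.7
tool_pos: [0.5696, 0.0655, 0.115]
eef_rot: [0.955, 0.296, -0.001, -0.001]
contact_force: [0.1, 0.5, -0.5]
opening: 1.001
finger_force: 0.0
[0.0058, 0.0017, 0.101] [-0.003, 0.002, 0.001] len 0.101 yaw now 0.601
```

```bash
cat >> h.py <<'E'
def find(cam,col,z,near=None,rad=.06):
    im=r.snapshot(cam); p=r.camera_params(cam); h=cv2.cvtColor(im,cv2.COLOR_RGB2HSV)
    if col=='red': m=(((h[...,0]<6)|(h[...,0]>172))&(h[...,1]>150)&(h[...,2]>60))
    elif col=='yellow': m=((h[...,0]>22)&(h[...,0]<34)&(h[...,1]>150)&(h[...,2]>80))
    else: m=(h[...,2]<55)
    n,l,s,c=cv2.connectedComponentsWithStats(m.astype('uint8'))
    out=[]
    for i in range(1,n):
        if s[i,4]<40: continue
        x,y,w,hh=s[i,:4]; P=at(p,x+(w-1)/2,y+(hh-1)/2,z)
        if near is None or np.hypot(*(P[:2]-near))<rad: out.append((P[:2].round(4).tolist(),int(s[i,4]),[int(v) for v in s[i,:4]]))
    return out
E
python3 - <<'E'
from h import *
print(find('wrist','yellow',.03)); snap('wrist','w2.png')
E
python3 steer.py '[[[1, 0.12, 0.02, 0.8, 0, 0, 0], [1, 0.12, 0.02, 1.6, 0, 0, 0], [1, 0.12, 0.02, 2, 0, 0, 0], [1, 0.12, 0.02, 2, 0, 0, 0], [0, 0.12, 0.02, 2, 0, 0, 0], [0, 0.12, 0.02, 2, 0, 0, 0], [0, 0.12, 0.02, 2, 0, 0, 0], [0, 0.12, 0.02, 2, 0, 0, 0]]]' 25
```

```text
[([0.5931, 0.0633], 110, [329, 214, 17, 14])]
clock: 6.6
tool_pos: [0.5773, 0.0669, 0.0172]
eef_rot: [0.955, 0.295, 0.001, 0.0]
contact_force: [-0.2, 0.7, 0.7]
opening: 0.662
finger_force: 0.6
```

```bash
python3 steer.py '[[[0, 0, 0, 0, 0, 0, 0], [0, 0, 0, 0, 0, 0, 0], [0, 0, 0, -0.6, 0, 0, 0], [0, 0, 0, -1.6, 0, 0, 0], [0, 0, 0, -2.6, 0, 0, 0], [0, 0, 0, -3.6, 0, 0, 0], [0, 0, 0, -3.6, 0, 0, 0]]]'; python3 go.py .481 .416 .18 .6
```

```text
clock: 7.3
tool_pos: [0.5809, 0.0677, 0.2028]
eef_rot: [0.955, 0.295, 0.007, 0.001]
contact_force: [1.3, -0.2, 0.3]
opening: 0.626
finger_force: 25.0
[0.1136, -0.3441, 0.0224] [0.005, -0.013, -0.001] len 0.363 yaw now 0.599
```

```bash
python3 go.py .446 .38 .16 .6; python3 steer.py '[[[0, 0.4, -0.8, 0, 0, 0, 0], [0, 0.6, -1.6, 0, 0, 0, 0], [0, 0.8, -2.4, 0, 0, 0, 0], [0, 1, -3.2, 0, 0, 0, 0], [0, 1.1, -4, 0, 0, 0, 0], [0, 1.2, -4.8, 0, 0, 0, 0], [0, 1.3, -5.6, 0, 0, 0, 0], [0, 1.32, -6.4, 0.4, 0, 0, 0], [0, 1.32, -6.66, 0.84, 0, 0, 0], [0, 1.32, -6.66, 0.84, 0, 0, 0]]]';  python3 go.py .446 .38 .107 .6
```

```text
[0.0642, -0.3342, 0.0418] [0.005, -0.013, -0.001] len 0.343 yaw now 0.599
clock: 8.3
tool_pos: [0.439, 0.38, 0.151]
eef_rot: [0.955, 0.298, -0.003, 0.001]
contact_force: [-0.6, -0.5, -0.8]
opening: 0.63
finger_force: 25.0
[0.006, 0.004, 0.044] [-0.001, 0.007, 0.006] len 0.045 yaw now 0.606
```

```bash
python3 steer.py '[[[0, 0, 0, 0.4, 0, 0, 0], [0, 0, 0, 0.7, 0, 0, 0], [0, 0, 0, 0.8, 0, 0, 0], [0, 0, 0, 0.8, 0, 0, 0], [0, 0, 0, 0.8, 0, 0, 0]]]';python3 go.py .446 .38 .105 .6
```

```text
clock: 8.8
tool_pos: [0.4441, 0.3785, 0.1148]
eef_rot: [0.956, 0.295, 0.001, 0.0]
contact_force: [0.2, 0.7, -0.2]
opening: 0.628
finger_force: 25.0
[0.0024, -0.0002, 0.0098] [0.0, -0.001, -0.001] len 0.01 yaw now 0.599
```

In the tool's units: 0.01 m is 0.2, 0.008 m is 0.16.

```bash
python3 steer.py '[[[0, 0, 0, 0.1, 0, 0, 0], [0, 0, 0, 0.16, 0, 0, 0], [0, 0, 0, 0.2, 0, 0, 0], [0, 0, 0, 0.2, 0, 0, 0]]]';python3 go.py .446 .38 .105 .6
```

```text
clock: 9.2
tool_pos: [0.4433, 0.3789, 0.1051]
eef_rot: [0.955, 0.295, 0.0, 0.0]
contact_force: [-2.0, -1.8, 7.8]
opening: 0.628
finger_force: 25.0
[0.0029, 0.0006, 0.0001] [0.0, -0.001, -0.0] len 0.003 yaw now 0.6
```

Contact at 7.8 N, so the cheese is down. Releasing and moving to the black one.

```bash
python3 steer.py '[[[1, 0, 0, -0.02, 0, 0, 0], [1, 0, 0, -0.02, 0, 0, 0], [1, 0, 0, -0.02, 0, 0, 0], [1, 0, 0, -0.4, 0, 0, 0], [1, 0, 0, -1.2, 0, 0, 0], [1, 0, 0, -2, 0, 0, 0]]]';python3 go.py .541 -.0216 .12 .6
```

```text
clock: 9.8
tool_pos: [0.4425, 0.3785, 0.2043]
eef_rot: [0.955, 0.296, -0.001, 0.001]
contact_force: [0.8, 0.3, -0.2]
opening: 0.998
finger_force: 0.0
[-0.1445, 0.3857, 0.0848] [0.0, 0.002, 0.0] len 0.421 yaw now 0.6
```

```bash
python3 steer.py '[[[1, -0.4, 1, 0, 0, 0, 0], [1, -0.8, 2, 0, 0, 0, 0], [1, -1.2, 3, 0, 0, 0, 0], [1, -1.6, 4, 0, 0, 0, 0], [1, -2, 4.8, 0.2, 0, 0, 0], [1, -2.2, 5.6, 0.4, 0, 0, 0], [1, -2.5, 6.4, 0.6, 0, 0, 0], [1, -2.8, 7.2, 0.8, 0, 0, 0], [1, -2.88, 7.7, 1.2, 0, 0, 0], [1, -2.88, 7.7, 1.7, 0, 0, 0]]]'; python3 steer.py '[[[1, 0, 0, 0, 0, 0, 0], [1, 0, 0, 0, 0, 0, 0]]]'; python3 go.py .541 -.0216 .014 .6
python3 - <<'E'
from h import *
print(r.get_state()['tool_pos']); im,p=snap('wrist','w3.png')
print(px(p,[.541,-.0216,.042]))
E
```

```text
clock: 10.8
tool_pos: [0.5436, -0.026, 0.1187]
eef_rot: [0.957, 0.291, 0.001, 0.002]
contact_force: [-0.4, 0.7, 0.2]
opening: 0.999
finger_force: 0.0
clock: 11.0
tool_pos: [0.5413, -0.0194, 0.119]
eef_rot: [0.955, 0.296, -0.0, -0.0]
contact_force: [-0.6, 0.2, 0.4]
opening: 1.0
finger_force: 0.0
[-0.0014, 0.0018, 0.105] [-0.001, 0.001, 0.001] len 0.105 yaw now 0.601
[ 0.54128086 -0.01937424  0.11901529]
[316.88208943 250.53965118]
```

View pics/w3.png

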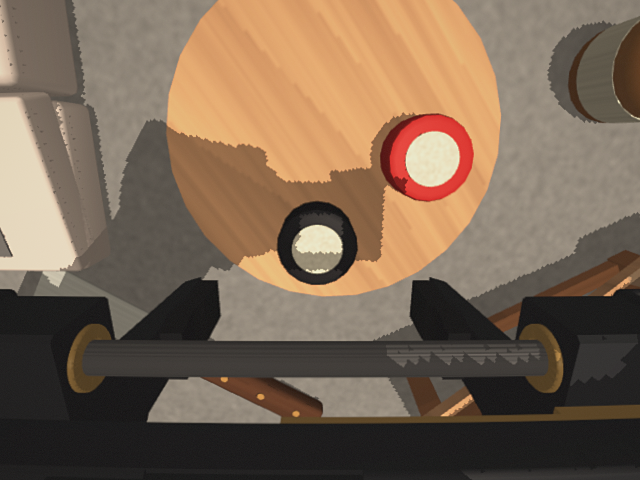

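Black label at (317,248), predicted (317,250), so the calibration holds. Red is at (432,158). Grasping black.

In the tool's units: 0.104 m is 2.08, 0.08 m is 1.6.

```bash
python3 steer.py '[[[1, 0, 0.04, 0.8, 0, 0, 0], [1, 0, 0.04, 1.6, 0, 0, 0], [1, 0, 0.04, 2.08, 0, 0, 0], [1, 0, 0.04, 2.08, 0, 0, 0], [0, 0, 0.04, 2.08, 0, 0, 0], [0, 0, 0.04, 2.08, 0, 0, 0], [0, 0, 0.04, 2.08, 0, 0, 0], [0, 0, 0.04, 2.08, 0, 0, 0], [0, 0, 0.04, 2.08, 0, 0, 0], [0, 0, 0.04, 2.08, 0, 0, 0]]]' 25
python3 steer.py '[[[0, 0, 0, -0.6, 0, 0, 0], [0, 0, 0, -1.6, 0, 0, 0], [0, 0, 0, -2.6, 0, 0, 0], [0, 0, 0, -3.6, 0, 0, 0], [0, 0, 0, -3.6, 0, 0, 0]]]'; python3 go.py .573 .37 .15 .6
```

```text
clock: 12.05
tool_pos: [0.5433, -0.0217, 0.0161]
eef_rot: [0.955, 0.295, 0.001, 0.0]
contact_force: [-0.8, 0.9, 6.4]
opening: 0.627
finger_force: 25.0
clock: 12.55
tool_pos: [0.5468, -0.0216, 0.2013]
eef_rot: [0.955, 0.295, 0.006, 0.002]
contact_force: [0.1, 0.3, -1.7]
opening: 0.627
finger_force: 25.0
[0.2419, -0.309, 0.0519] [0.007, -0.011, -0.001] len 0.396 yaw now 0.599
```

```bash
python3 steer.py '[[[0, 0.6, -0.8, 0, 0, 0, 0], [0, 1.2, -1.6, 0, 0, 0, 0], [0, 1.8, -2.4, 0, 0, 0, 0], [0, 2.4, -3.2, 0, 0, 0, 0], [0, 3, -4, 0, 0, 0, 0], [0, 3.6, -4.8, 0, 0, 0, 0], [0, 4.2, -5.6, 0.2, 0, 0, 0], [0, 4.8, -6.18, 0.6, 0, 0, 0], [0, 4.84, -6.18, 1.04, 0, 0, 0], [0, 4.84, -6.18, 1.04, 0, 0, 0]]]'; python3 steer.py '[[[0, 0, 0, 0, 0, 0, 0], [0, 0, 0, 0.4, 0, 0, 0], [0, 0, 0, 0.6, 0, 0, 0], [0, 0, 0, 0.6, 0, 0, 0]]]'; python3 go.py .573 .37 .105 .6
```

```text
clock: 13.55
tool_pos: [0.565, 0.3694, 0.1384]
eef_rot: [0.955, 0.297, -0.004, 0.001]
contact_force: [0.9, -0.6, -1.7]
opening: 0.626
finger_force: 25.0
clock: 13.95
tool_pos: [0.5678, 0.3679, 0.1123]
eef_rot: [0.956, 0.295, -0.001, 0.001]
contact_force: [0.1, 0.4, -1.0]
opening: 0.629
finger_force: 25.0
[0.0055, 0.0012, 0.0073] [0.001, 0.003, -0.002] len 0.009 yaw now 0.598
```

```bash
python3 steer.py '[[[0, 0, 0, 0.06, 0, 0, 0], [0, 0, 0, 0.12, 0, 0, 0], [0, 0, 0, 0.14, 0, 0, 0], [0, 0, 0, 0.14, 0, 0, 0]]]'
```

```text
clock: 14.35
tool_pos: [0.5681, 0.3699, 0.1061]
eef_rot: [0.955, 0.295, 0.0, 0.0]
contact_force: [0.1, 0.3, -1.5]
opening: 0.627
finger_force: 25.0
```

```bash
python3 steer.py '[[[0, 0, 0, 0.02, 0, 0, 0], [0, 0, 0, 0.04, 0, 0, 0], [0, 0, 0, 0.04, 0, 0, 0]]]'; python3 steer.py '[[[1, 0, 0, 0, 0, 0, 0], [1, 0, 0, 0, 0, 0, 0], [1, 0, 0, 0, 0, 0, 0], [1, 0, 0, -0.4, 0, 0, 0], [1, 0, 0, -1.2, 0, 0, 0], [1, 0, 0, -1.8, 0, 0, 0]]]';python3 go.py .631 -.0465 .12 .6
```

```text
clock: 14.65
tool_pos: [0.5681, 0.37, 0.1042]
eef_rot: [0.955, 0.295, 0.0, -0.0]
contact_force: [0.1, 0.0, -0.3]
opening: 0.63
finger_force: 25.0
clock: 15.25
tool_pos: [0.5683, 0.3701, 0.1956]
eef_rot: [0.955, 0.295, 0.0, -0.0]
contact_force: [-0.2, 0.2, 0.9]
opening: 1.003
finger_force: 0.0
[-0.1835, 0.3793, 0.0754] [-0.0, -0.001, -0.0] len 0.428 yaw now 0.6
```

```bash
python3 - <<'E'
from h import *
p=r.camera_params('top')
print(at(p,354,157,.085),at(p,237,141,.085))
J=at(p,354,157,.085)
for yaw in (.3,.6,.9,1.2,0): 
    v=R.from_euler('z',-yaw).apply(J-[.631,-.0465,0]); print(yaw,'along x',v[0],'y',v[1])
E
python3 steer.py '[[[1, -0.5, 1, 0, 0, 0, 0], [1, -1, 2, 0, 0, 0, 0], [1, -1.5, 3, 0, 0, 0, 0], [1, -2, 4, 0, 0, 0, 0], [1, -2.4, 4.8, 0, 0, 0, 0], [1, -2.8, 5.6, 0, 0, 0, 0], [1, -3.2, 6.4, 0, 0, 0, 0], [1, -3.6, 7.2, 0.4, 0, 0, 0], [1, -3.66, 7.6, 0.8, 0, 0, 0], [1, -3.66, 7.6, 0.8, 0, 0, 0]]]'
```

```text
[ 0.75506702 -0.12599711  0.085     ] [0.78657803 0.14938346 0.085     ]
0.3 along x 0.09503274325290163 y -0.1126108048086707
0.6 along x 0.057509478981844046 y -0.1356653068292159
0.9 along x 0.01484906423101379 y -0.14660123103607176
1.2 along x -0.02913777320332938 y -0.14444170388976932
0 along x 0.12406701560056033 y -0.07949711497783286
clock: 16.25
tool_pos: [0.6301, -0.0543, 0.1511]
eef_rot: [0.957, 0.291, -0.003, 0.001]
contact_force: [0.4, 0.1, -0.5]
opening: 0.999
finger_force: 0.0
```

```bash
python3 steer.py '[[[1, 0, 0, 0, 0, 0, 0.1], [1, 0, 0, 0, 0, 0, 0.2], [1, 0, 0, 0, 0, 0, 0.2]]]'; python3 go.py .631 -.0465 .014 .4
```

```text
clock: 16.55
tool_pos: [0.6317, -0.0453, 0.1545]
eef_rot: [0.98, 0.199, 0.0, -0.0]
contact_force: [-0.1, 0.8, -0.2]
opening: 1.001
finger_force: 0.0
[-0.0012, 0.0009, 0.1405] [-0.0, -0.001, 0.001] len 0.141 yaw now 0.401
```

Run:
```python
from h import *
print(find('wrist','red',.042), px(r.camera_params('wrist'),[.631,-.0465,.042]))
```

```text
[([0.6349, -0.0458], 2397, [282, 195, 70, 73]), ([0.7173, -0.2808], 356, [616, 237, 24, 30]), ([0.6814, -0.2769], 187, [587, 281, 22, 15])] [315.31802364 235.79119689]
```

In the tool's units: 0.139 m is 2.78, 0.13 m is 2.6.

```bash
python3 steer.py '[[[1, 0, 0.02, 0.8, 0, 0, 0], [1, 0, 0.02, 1.8, 0, 0, 0], [1, 0, 0.02, 2.6, 0, 0, 0], [1, 0, 0.02, 2.78, 0, 0, 0], [1, 0, 0.02, 2.78, 0, 0, 0], [0, 0, 0.02, 2.78, 0, 0, 0], [0, 0, 0.02, 2.78, 0, 0, 0], [0, 0, 0.02, 2.78, 0, 0, 0], [0, 0, 0.02, 2.78, 0, 0, 0], [0, 0, 0.02, 2.78, 0, 0, 0]]]' 25
python3 steer.py '[[[0, 0, 0, 0, 0, 0, 0], [0, 0, 0, -0.6, 0, 0, 0], [0, 0, 0, -1.6, 0, 0, 0], [0, 0, 0, -2.6, 0, 0, 0], [0, 0, 0, -3.6, 0, 0, 0], [0, 0, 0, -3.6, 0, 0, 0]]]'; python3 go.py .536 .248 .15 .6
```

```text
clock: 17.6
tool_pos: [0.6325, -0.0478, 0.0161]
eef_rot: [0.98, 0.199, 0.001, 0.0]
contact_force: [-0.4, 0.3, 6.6]
opening: 0.63
finger_force: 25.0
clock: 18.2
tool_pos: [0.6366, -0.048, 0.2025]
eef_rot: [0.98, 0.198, 0.007, 0.001]
contact_force: [1.3, 0.5, -0.4]
opening: 0.627
finger_force: 25.0
[0.0217, -0.3121, 0.051] [0.007, -0.013, -0.201] len 0.317 yaw now 0.399
```

In the tool's units: -0.2 m is -4, -0.312 m is -6.24.

```bash
python3 steer.py '[[[0, 0, -0.8, 0, 0, 0, -0.05], [0, 0.1, -1.6, 0, 0, 0, -0.1], [0, 0.2, -2.4, 0, 0, 0, -0.15], [0, 0.3, -3.2, 0, 0, 0, -0.2], [0, 0.4, -4, 0, 0, 0, -0.2], [0, 0.44, -4.8, 0, 0, 0, -0.2], [0, 0.44, -5.6, 0.2, 0, 0, -0.2], [0, 0.44, -6.24, 0.6, 0, 0, -0.2], [0, 0.44, -6.24, 1, 0, 0, -0.2], [0, 0.44, -6.24, 1.4, 0, 0, -0.2]]]'; python3 steer.py '[[[0, 0, 0, 0, 0, 0, 0], [0, 0, 0, 0, 0, 0, 0]]]'; python3 go.py .536 .248 .105 .6
```

```text
clock: 19.2
tool_pos: [0.5294, 0.2494, 0.1237]
eef_rot: [0.955, 0.297, -0.0, -0.0]
contact_force: [0.6, -0.4, -1.5]
opening: 0.63
finger_force: 25.0
clock: 19.4
tool_pos: [0.5305, 0.2475, 0.1247]
eef_rot: [0.955, 0.295, -0.001, 0.0]
contact_force: [0.2, 0.0, -0.4]
opening: 0.628
finger_force: 25.0
[0.0049, 0.0027, 0.0197] [0.0, 0.001, -0.0] len 0.02 yaw now 0.6
```

Careful with the scale: shifts go in units of 50 mm. That gives: 0.021 m is 0.42, 0.018 m is 0.36.

```bash
python3 steer.py '[[[0, 0.08, 0.04, 0.2, 0, 0, 0], [0, 0.08, 0.04, 0.36, 0, 0, 0], [0, 0.08, 0.04, 0.42, 0, 0, 0], [0, 0.08, 0.04, 0.42, 0, 0, 0]]]'; python3 steer.py '[[[1, 0, 0, 0, 0, 0, 0], [1, 0, 0, 0, 0, 0, 0], [1, 0, 0, 0, 0, 0, 0], [1, 0, 0, -0.4, 0, 0, 0], [1, 0, 0, -1.2, 0, 0, 0], [0, 0, 0, -1.8, 0, 0, 0]]]';python3 go.py .3735 .266 .18 .6
```

```text
clock: 19.8
tool_pos: [0.5354, 0.2482, 0.1042]
eef_rot: [0.955, 0.295, 0.0, 0.0]
contact_force: [1.1, -0.5, 0.7]
opening: 0.627
finger_force: 25.0
clock: 20.4
tool_pos: [0.5353, 0.2488, 0.1955]
eef_rot: [0.955, 0.295, 0.0, -0.0]
contact_force: [0.3, -0.2, 0.2]
opening: 0.935
finger_force: 0.0
[-0.1238, -0.1056, 0.0154] [-0.0, -0.001, -0.0] len 0.163 yaw now 0.6
```

In the tool's units: -0.124 m is -2.48, 0.11 m is 2.2.

```bash
python3 steer.py '[[[0, -0.8, -0.6, 0, 0, 0, 0], [0, -1.6, -1.4, 0, 0, 0, 0], [0, -2.48, -2.1, 0, 0, 0, 0], [0, -2.48, -2.1, 0.8, 0, 0, 0], [0, -2.48, -2.1, 1.6, 0, 0, 0], [0, -2.48, -2.1, 2, 0, 0, 0], [0, -2.48, -2.1, 2.2, 0, 0, 0], [0, -2.48, -2.1, 2.2, 0, 0, 0]]]'; python3 go.py .373 .265 .07 .6;python3 - <<'E'
from h import *
im,p=snap('top','t2.png'); cv2.imwrite('pics/t2c.png',cv2.resize(cv2.imread('pics/t2.png')[165:365,60:260],None,fx=3,fy=3))
E
```

```text
clock: 21.2
tool_pos: [0.3732, 0.2651, 0.0832]
eef_rot: [0.955, 0.296, -0.001, 0.0]
contact_force: [0.3, -0.3, 0.3]
opening: 0.207
finger_force: 0.0
[-0.0002, -0.0001, 0.0132] [0.0, 0.002, 0.0] len 0.013 yaw now 0.6
```

View pics/t2c.png

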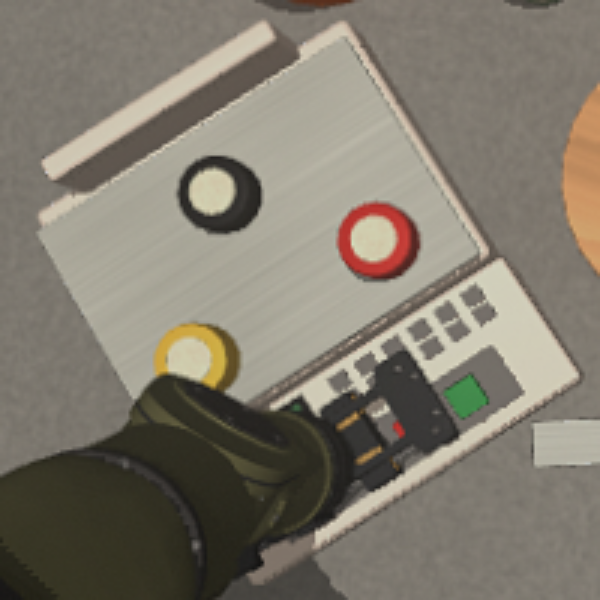

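All three cheeses lie flat on the platter: black (213,190), red (376,240), yellow (190,358). Pressing the blue key.

```bash
python3 steer.py '[[[0, 0, 0, 0, 0, 0, 0], [0, 0, 0, 0.2, 0, 0, 0], [0, 0, 0, 0.32, 0, 0, 0], [0, 0, 0, 0.38, 0, 0, 0], [0, 0, 0, 0.41, 0, 0, 0], [0, 0, 0, 0.43, 0, 0, 0], [0, 0, 0, 0.43, 0, 0, 0], [0, 0, 0, 0.43, 0, 0, 0]]]'
```

```text
clock: 22.05
tool_pos: [0.3744, 0.2659, 0.0628]
eef_rot: [0.955, 0.295, 0.001, -0.0]
contact_force: [3.3, 1.4, 5.0]
opening: 0.007
finger_force: 2.2
```

In the tool's units: 0.002 m is 0.04, 0.001 m is 0.02.

```bash
python3 steer.py '[[[0, 0, 0, 0.02, 0, 0, 0], [0, 0, 0, 0.04, 0, 0, 0], [0, 0, 0, 0.04, 0, 0, 0], [0, 0, 0, 0.04, 0, 0, 0]]]'; python3 steer.py '[[[0, 0, 0, -0.2, 0, 0, 0], [0, 0, 0, -0.6, 0, 0, 0], [0, 0, 0, -0.6, 0, 0, 0]]]'; python3 go.py .425 .1895 .083 .6
```

```text
clock: 22.45
tool_pos: [0.3746, 0.2659, 0.062]
eef_rot: [0.955, 0.295, 0.002, -0.001]
contact_force: [2.6, 0.3, 20.1]
opening: 0.002
finger_force: 10.0
clock: 22.75
tool_pos: [0.3727, 0.2646, 0.0916]
eef_rot: [0.955, 0.296, -0.0, 0.0]
contact_force: [-0.5, -0.1, -0.5]
opening: 0.001
finger_force: 0.0
[0.0007, 0.0915, 0.0086] [0.0, 0.001, 0.0] len 0.092 yaw now 0.6
```

Blue is bottomed at 20 N. Next the green key, passing over red with clearance.

```bash
python3 steer.py '[[[0, 0, 0.4, -0.6, 0, 0, 0], [0, 0, 1.2, -0.6, 0, 0, 0], [0, 0.02, 1.83, -0.6, 0, 0, 0], [0, 0.02, 1.83, -0.2, 0, 0, 0], [0, 0.02, 1.83, 0.2, 0, 0, 0], [0, 0.02, 1.83, 0.2, 0, 0, 0]]]'; python3 go.py .425 .1895 .0622 .6
```

```text
clock: 23.35
tool_pos: [0.4236, 0.1888, 0.0781]
eef_rot: [0.955, 0.295, -0.003, 0.001]
contact_force: [-0.8, 0.7, -0.2]
opening: 0.008
finger_force: 0.0
[0.0017, 0.0002, 0.0159] [-0.0, 0.007, -0.0] len 0.016 yaw now 0.6
```

In the tool's units: 0.019 m is 0.38, 0.0175 m is 0.35.

```bash
python3 steer.py '[[[0, 0.02, 0, 0.16, 0, 0, 0], [0, 0.02, 0, 0.28, 0, 0, 0], [0, 0.02, 0, 0.35, 0, 0, 0], [0, 0.02, 0, 0.38, 0, 0, 0], [0, 0.02, 0, 0.38, 0, 0, 0], [0, 0.02, 0, 0.38, 0, 0, 0]]]'
```

```text
clock: 23.95
tool_pos: [0.4274, 0.1917, 0.0624]
eef_rot: [0.955, 0.296, 0.001, -0.0]
contact_force: [0.0, 1.6, 8.4]
opening: 0.004
finger_force: 3.9
```

In the tool's units: 0.001 m is 0.02.

```bash
python3 steer.py '[[[0, 0, 0, 0.02, 0, 0, 0], [0, 0, 0, 0.02, 0, 0, 0], [0, 0, 0, 0.02, 0, 0, 0]]]'; python3 steer.py '[[[0.5, 0, 0, -0.6, 0, 0, 0], [1, 0, 0, -1.6, 0, 0, 0], [1, 0, 0, -2.4, 0, 0, 0], [1, 0, 0, -2.4, 0, 0, 0]]]'; python3 go.py .536 .248 .15 .6
python3 - <<'E'
from h import *
p=r.camera_params('top')
print(find('top','red',.13,[.536,.248]))
a=cv2.resize(cv2.imread('pics/top0.png')[170:335,340:520],None,fx=3.6,fy=3.6,interpolation=cv2.INTER_CUBIC)
q=[.52150577,-.30727869,-.45902223]; c,s=np.cos(q[2]),np.sin(q[2])
def W(x,y,h): # h above floor normal
    z=.062-np.tan(.2618)*x+h*.966; x=x+h*.2588
    return [q[0]+c*x-s*y,q[1]+s*x+c*y,z]
P=lambda X: tuple(int(v) for v in ((px(p,X)-[340,170])*3.6+1.3).round())
for i in range(5):
    y=.136-.068*i; cv2.line(a,P(W(-.1085,y,.014)),P(W(.1045,y,.014)),(255,0,255),1)
for i in range(4):
    y=.102-.068*i; cv2.line(a,P(W(.1045,y-.03,0)),P(W(.1045,y+.03,0)),(255,255,0),1)
    X=W(.1045,y,0); cv2.line(a,P(X),P([X[0],X[1],X[2]+.034]),(0,255,0),1)
cv2.imwrite('pics/ov.png',a)
E
```

```text
clock: 24.25
tool_pos: [0.4275, 0.1917, 0.0621]
eef_rot: [0.955, 0.296, 0.002, -0.0]
contact_force: [-1.6, 1.2, 15.3]
opening: 0.004
finger_force: 8.1
clock: 24.65
tool_pos: [0.429, 0.1921, 0.1849]
eef_rot: [0.955, 0.295, 0.004, -0.001]
contact_force: [-0.2, 1.1, -0.8]
opening: 0.343
finger_force: 0.0
[0.1196, 0.0141, 0.036] [0.001, -0.009, -0.001] len 0.126 yaw now 0.599
[([0.5338, 0.2449], 306, [173, 233, 26, 25])]
```

View pics/ov.png

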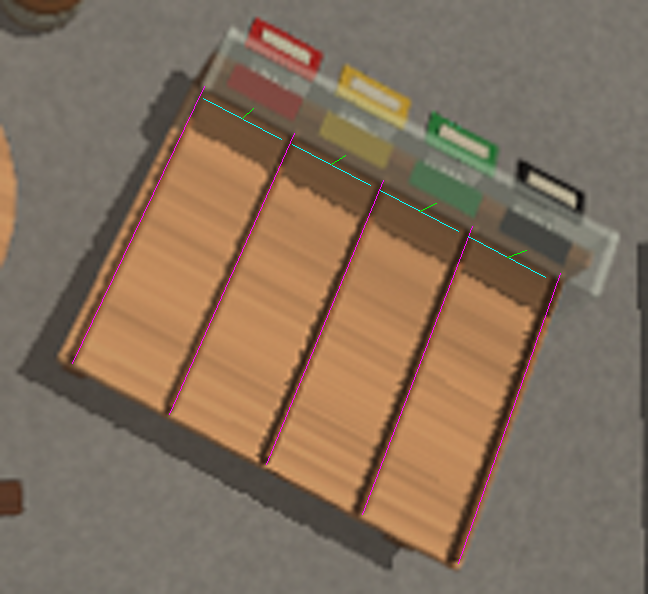

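The magenta model lines sit on the dark guide stripes, within about 1 px. I'll refine from the wrist camera over the rack. Picking red now.

In the tool's units: 0.119 m is 2.38, 0.08 m is 1.6.

```bash
python3 steer.py '[[[1, 0.8, 0.1, 0, 0, 0, 0], [1, 1.6, 0.2, 0, 0, 0, 0], [1, 2.38, 0.28, 0.4, 0, 0, 0], [1, 2.38, 0.28, 0.8, 0, 0, 0], [1, 2.38, 0.28, 1.2, 0, 0, 0], [1, 2.38, 0.28, 1.2, 0, 0, 0]]]'; python3 go.py .5353 .2485 .104 .6
```

```text
clock: 25.3
tool_pos: [0.5301, 0.2448, 0.1164]
eef_rot: [0.955, 0.296, -0.004, 0.001]
contact_force: [0.2, 0.4, 0.5]
opening: 0.934
finger_force: 0.0
[0.0065, -0.0001, 0.0124] [-0.0, 0.009, 0.0] len 0.014 yaw now 0.6
```

In the tool's units: 0.013 m is 0.26, 0.01 m is 0.2.

```bash
python3 steer.py '[[[1, 0.08, 0, 0.2, 0, 0, 0], [1, 0.08, 0, 0.26, 0, 0, 0], [0, 0.08, 0, 0.26, 0, 0, 0], [0, 0.08, 0, 0.26, 0, 0, 0], [0, 0.08, 0, 0.26, 0, 0, 0], [0, 0.08, 0, 0.26, 0, 0, 0], [0, 0.08, 0, 0.26, 0, 0, 0], [0, 0.08, 0, 0.26, 0, 0, 0]]]' 25
python3 steer.py '[[[0, 0, 0, -0.6, 0, 0, 0], [0, 0, 0, -1.6, 0, 0, 0], [0, 0, 0, -2.6, 0, 0, 0], [0, 0, 0, -3.2, 0, 0, 0], [0, 0, 0, -3.2, 0, 0, 0]]]'
python3 - <<'E'
import numpy as np
q=[.52150577,-.30727869,-.45902223]; c,s=np.cos(q[2]),np.sin(q[2])
for n,y in zip('RYK',(.102,.034,-.102)):
    for x in(-.040,.0): print(n,x,q[0]+c*x-s*y,q[1]+s*x+c*y,'floor',.062-np.tan(.2618)*x)
E
python3 go.py .53 -.19 .27 1.112
```

```text
clock: 26.1
tool_pos: [0.5364, 0.2487, 0.108]
eef_rot: [0.955, 0.295, 0.0, 0.0]
contact_force: [-0.8, 0.1, 3.0]
opening: 0.627
finger_force: 25.0
clock: 26.6
tool_pos: [0.5385, 0.2503, 0.2722]
eef_rot: [0.955, 0.295, 0.005, -0.001]
contact_force: [1.1, 0.1, -0.9]
opening: 0.63
finger_force: 25.0
R -0.04 0.5308396437565235 -0.1981142324110151 floor 0.07271799394344497
R 0.0 0.5666990896872649 -0.21583710287660923 floor 0.062
Y -0.04 0.5007107639650135 -0.25907529049327566 floor 0.07271799394344497
Y 0.0 0.536570209895755 -0.2767981609588698 floor 0.062
K -0.04 0.44045300438199353 -0.3809974066577967 floor 0.07271799394344497
K 0.0 0.476312450312735 -0.3987202771233908 floor 0.062
[-0.2555, 0.3587, 0.0001] [0.003, -0.009, -0.513] len 0.44 yaw now 0.599
```

```bash
python3 go.py .47 -.36 .3 .6; python3 steer.py '[[[0, -0.6, 0.8, 0, 0, 0, 0], [0, -1.2, 1.6, 0, 0, 0, 0], [0, -1.8, 2.4, 0, 0, 0, 0], [0, -2.4, 3.2, 0, 0, 0, 0], [0, -3, 4, 0, 0, 0, 0], [0, -3.6, 4.6, 0, 0, 0, 0], [0, -4.2, 5.2, 0, 0, 0, 0], [0, -4.8, 5.8, 0, 0, 0, 0], [0, -5.4, 6.4, 0, 0, 0, 0], [0, -6, 7, 0, 0, 0, 0]]]';python3 go.py .47 -.36 .3 .6
```

```text
[-0.4006, 0.4652, -0.0312] [0.001, -0.01, -0.001] len 0.615 yaw now 0.599
clock: 27.6
tool_pos: [0.4847, -0.211, 0.2662]
eef_rot: [0.955, 0.296, -0.001, -0.001]
contact_force: [0.6, -0.8, -1.0]
opening: 0.625
finger_force: 25.0
[-0.0963, 0.1146, -0.0339] [-0.002, 0.002, -0.0] len 0.153 yaw now 0.6
```

In the tool's units: 0.114 m is 2.28, -0.096 m is -1.92.

```bash
python3 steer.py '[[[0, -0.6, 0.7, -0.2, 0, 0, 0], [0, -1.2, 1.4, -0.4, 0, 0, 0], [0, -1.92, 2.28, -0.68, 0, 0, 0], [0, -1.92, 2.28, -0.68, 0, 0, 0], [0, -1.92, 2.28, -0.68, 0, 0, 0]]]'
python3 - <<'E'
from h import *
im,p=snap('wrist','w4.png'); a=im[:,:,::-1].copy()
np.savez('w4p.npz',**{k:np.array(v) for k,v in p.items()})
q=[.52150577,-.30727869,-.45902223]; c,s=np.cos(q[2]),np.sin(q[2])
def W(x,y,h):
    z=.062-np.tan(.2618)*x+h*.966; x=x+h*.2588
    return [q[0]+c*x-s*y,q[1]+s*x+c*y,z]
P=lambda X: tuple(int(v) for v in px(p,X).round())
for i in range(5):
    y=.136-.068*i; cv2.line(a,P(W(-.1085,y,.014)),P(W(.1045,y,.014)),(255,0,255),1)
for i in range(4):
    y=.102-.068*i; cv2.line(a,P(W(.1045,y-.03,0)),P(W(.1045,y+.03,0)),(255,255,0),1)
cv2.imwrite('pics/w4o.png',a)
E
```

```text
clock: 28.1
tool_pos: [0.4698, -0.36, 0.3001]
eef_rot: [0.956, 0.293, -0.001, -0.0]
contact_force: [-0.7, 0.4, -1.6]
opening: 0.627
finger_force: 25.0
```

View pics/w4o.png

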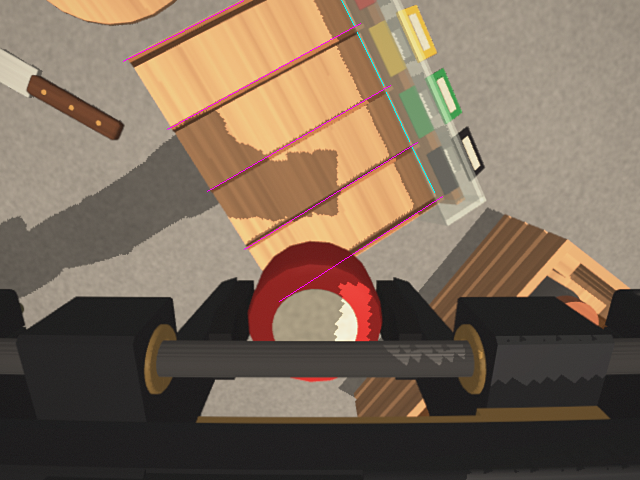

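The model matches the rack within about 2 mm in the wrist view (second guide end at (172,130)). Red is held. Going to the red lane.

```bash
python3 go.py .5336 -.1995 .17 1.112 .262; python3 go.py .5336 -.1995 .25 1.112
```

```text
[0.141, -0.0944, 0.1303] [0.253, -0.068, -0.51] len 0.214 yaw now 0.599
[0.141, -0.0947, 0.0503] [-0.003, -0.0, -0.513] len 0.177 yaw now 0.599
```

```bash
python3 steer.py '[[[0, 0.8, -0.6, 0, 0, 0, -0.12], [0, 1.6, -1.2, 0.2, 0, 0, -0.24], [0, 2.2, -1.6, 0.6, 0.06, -0.015, -0.36], [0, 2.82, -1.88, 1, 0.13, -0.035, -0.51], [0, 2.82, -1.88, 1.8, 0.253, -0.068, -0.51], [0, 2.82, -1.88, 2.6, 0.253, -0.068, -0.51], [0, 2.82, -1.88, 2.6, 0.253, -0.068, -0.51], [0, 2.82, -1.88, 2.6, 0.253, -0.068, -0.51]]]'; python3 go.py .5336 -.1995 .086 1.112 .262
```

```text
clock: 28.95
tool_pos: [0.5341, -0.1985, 0.1717]
eef_rot: [0.841, 0.525, -0.069, -0.11]
contact_force: [-0.0, -0.5, -0.6]
opening: 0.628
finger_force: 25.0
[-0.001, 0.0221, 0.0828] [0.001, 0.002, 0.003] len 0.086 yaw now 1.116
```

```bash
python3 steer.py '[[[0, -0.02, 0.2, 0.7, 0, 0, 0], [0, -0.02, 0.34, 1.3, 0, 0, 0], [0, -0.02, 0.42, 1.56, 0, 0, 0], [0, -0.02, 0.44, 1.64, 0, 0, 0], [0, -0.02, 0.44, 1.66, 0, 0, 0], [0, -0.02, 0.44, 1.66, 0, 0, 0]]]'; python3 go.py .5336 -.1995 .084 1.112 .262
```

```text
clock: 29.55
tool_pos: [0.5353, -0.2017, 0.0874]
eef_rot: [0.842, 0.524, -0.068, -0.108]
contact_force: [-0.3, -0.3, -0.3]
opening: 0.63
finger_force: 25.0
[0.0013, -0.0016, 0.0039] [0.006, 0.001, 0.001] len 0.004 yaw now 1.113
```

In the tool's units: 0.006 m is 0.12, 0.004 m is 0.08.

```bash
python3 steer.py '[[[0, 0.02, 0, 0.04, 0, 0, 0], [0, 0.02, 0, 0.08, 0, 0, 0], [0, 0.02, 0, 0.12, 0, 0, 0], [0, 0.02, 0, 0.12, 0, 0, 0]]]'
```

```text
clock: 29.95
tool_pos: [0.535, -0.2006, 0.0839]
eef_rot: [0.842, 0.524, -0.068, -0.108]
contact_force: [-0.5, -2.9, 21.9]
opening: 0.629
finger_force: 25.0
```

In the tool's units: -0.09 m is -1.8, -0.07 m is -1.4.

```bash
python3 steer.py '[[[1, 0, 0, -0.04, 0, 0, 0], [1, 0, 0, -0.04, 0, 0, 0], [1, 0, 0, -0.06, 0, 0, 0], [1, 0, 0, -0.6, 0, 0, 0], [1, 0, 0, -1.4, 0, 0, 0], [0, 0, -0.4, -1.8, -0.13, 0, 0], [0, 0, -1, -1.8, -0.262, 0, 0], [0, 0, -1.4, -1.8, -0.262, 0, 0], [0, 0, -1.4, -1.8, -0.262, 0, 0]]]'
cat > lane.py <<'E'
import sys,subprocess,numpy as np
y,x,h=map(float,sys.argv[1:4]); t=sys.argv[4:]
q=[.52150577,-.30727869,-.45902223]; c,s=np.cos(q[2]),np.sin(q[2])
subprocess.run(['python3','go.py']+[str(v) for v in(q[0]+c*x-s*y,q[1]+s*x+c*y,.062-np.tan(.2618)*x+h,1.112)]+t)
from h import r
d=np.array(r.get_state()['tool_pos'][:2])-q[:2]; print('rack xy now',c*d[0]+s*d[1],-s*d[0]+c*d[1])
E
python3 lane.py .102 -.1 .017;python3 lane.py .102 .035 .017
```

```text
clock: 30.85
tool_pos: [0.4892, -0.1787, 0.1856]
eef_rot: [0.848, 0.529, -0.002, 0.001]
contact_force: [0.2, -0.4, -0.5]
opening: 0.661
finger_force: 0.0
[0.0014, -0.014, 0.0798] [-0.0, 0.004, 0.004] len 0.081 yaw now 1.116
rack xy now -0.08591833513264302 0.10098870508694448
[0.001, 0.121, 0.1159] [-0.0, 0.004, 0.004] len 0.168 yaw now 1.116
rack xy now -0.08591833513264302 0.10098870508694448
```

```bash
python3 steer.py '[[[0, 0.02, -0.34, 0.4, 0, 0, 0], [0, 0.02, -0.34, 0.8, 0, 0, 0], [0, 0.02, -0.34, 0.8, 0, 0, 0], [0, 0.02, -0.34, 0.8, 0, 0, 0], [0, 0.02, -0.34, 1.2, 0, 0, 0], [0, 0.02, -0.34, 1.58, 0, 0, 0], [0, 0.02, -0.34, 1.58, 0, 0, 0]]]'
python3 lane.py .102 .02 .018
python3 - <<'E'
from h import *
snap('wrist','w5.png')
E
```

```text
clock: 31.55
tool_pos: [0.4786, -0.1722, 0.1048]
eef_rot: [0.849, 0.528, -0.001, 0.001]
contact_force: [0.1, -0.9, 0.9]
opening: 0.028
finger_force: 0.0
[-0.0001, 0.1182, 0.0303] [0.001, 0.002, 0.001] len 0.122 yaw now 1.113
rack xy now -0.09826144757838393 0.1020822871421279
```

View pics/w5.png

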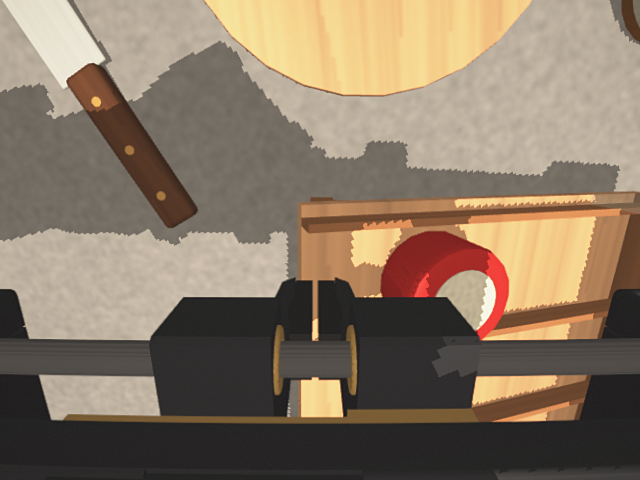

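Red sits in the left lane at about (445,285), just downhill of the closed fingers. Pushing it.

In the tool's units: 0.02 m is 0.4, 0.118 m is 2.36.

```bash
python3 steer.py '[[[0, 0, 0.3, 0.08, 0, 0, 0], [0, 0, 0.6, 0.16, 0, 0, 0], [0, 0, 0.9, 0.24, 0, 0, 0], [0, 0, 1.2, 0.32, 0, 0, 0], [0, 0, 1.5, 0.4, 0, 0, 0], [0, 0, 1.8, 0.48, 0, 0, 0], [0, 0, 2.1, 0.56, 0, 0, 0], [0, 0, 2.36, 0.62, 0, 0, 0], [0, 0, 2.36, 0.62, 0, 0, 0]]]'; python3 lane.py .102 .035 .018
```

```text
clock: 32.5
tool_pos: [0.5867, -0.2255, 0.0763]
eef_rot: [0.85, 0.527, 0.002, 0.003]
contact_force: [-0.3, -0.3, 0.5]
opening: 0.006
finger_force: 0.0
[-0.0002, 0.0128, 0.0058] [0.007, 0.0, -0.001] len 0.014 yaw now 1.111
rack xy now 0.022210786559356807 0.10218566287283283
```

In the tool's units: 0.014 m is 0.28, 0.011 m is 0.22.

```bash
python3 steer.py '[[[0, 0, 0.08, 0.02, 0, 0, 0], [0, 0, 0.16, 0.04, 0, 0, 0], [0, 0, 0.22, 0.06, 0, 0, 0], [0, 0, 0.28, 0.08, 0, 0, 0], [0, 0, 0.28, 0.08, 0, 0, 0]]]'; python3 lane.py .102 .04 .018
```

```text
clock: 33.0
tool_pos: [0.5973, -0.2306, 0.0711]
eef_rot: [0.849, 0.528, 0.0, 0.002]
contact_force: [-0.4, 0.8, -0.5]
opening: 0.005
finger_force: 0.0
[-0.0004, 0.006, 0.0018] [0.003, 0.002, 0.001] len 0.006 yaw now 1.113
rack xy now 0.034009295322424464 0.10234880309638228
```

In the tool's units: 0.005 m is 0.1, 0.004 m is 0.08.

```bash
python3 steer.py '[[[0, 0, 0.04, 0, 0, 0, 0], [0, 0, 0.08, 0.02, 0, 0, 0], [0, 0, 0.1, 0.02, 0, 0, 0], [0, 0, 0.1, 0.02, 0, 0, 0]]]'; python3 lane.py .102 .04 .018;python3 steer.py '[[[0, 0, 0.04, 0, 0, 0, 0], [0, 0, 0.06, 0.02, 0, 0, 0], [0, 0, 0.06, 0.02, 0, 0, 0]]]'; python3 lane.py .102 .04 .018
```

```text
clock: 33.4
tool_pos: [0.6017, -0.2328, 0.07]
eef_rot: [0.849, 0.528, 0.0, 0.002]
contact_force: [-0.3, -0.2, 0.1]
opening: 0.003
finger_force: 0.0
[-0.0003, 0.0011, 0.0007] [0.003, 0.002, 0.001] len 0.001 yaw now 1.113
rack xy now 0.03886551504612936 0.10227805566232859
clock: 33.7
tool_pos: [0.6044, -0.2341, 0.0691]
eef_rot: [0.849, 0.528, 0.0, 0.002]
contact_force: [0.2, -0.1, -0.8]
opening: 0.007
finger_force: 0.1
[-0.0003, -0.0019, -0.0002] [0.003, 0.002, 0.001] len 0.002 yaw now 1.113
rack xy now 0.041891600203766144 0.10231500926288006
```

In the tool's units: 0.004 m is 0.08, 0.002 m is 0.04.

```bash
python3 steer.py '[[[0, 0, 0.04, 0, 0, 0, 0], [0, 0, 0.08, 0.02, 0, 0, 0], [0, 0, 0.08, 0.02, 0, 0, 0]]]'; python3 lane.py .102 .04 .018
python3 - <<'E'
from h import *
im,p=snap('side','s2.png')
cv2.imwrite('pics/s2c.png',cv2.resize(cv2.imread('pics/s2.png')[240:440,250:480],None,fx=3,fy=3))
E
```

```text
clock: 34.0
tool_pos: [0.6081, -0.236, 0.0681]
eef_rot: [0.849, 0.528, 0.0, 0.002]
contact_force: [0.6, 0.6, 0.5]
opening: 0.005
finger_force: 0.0
[-0.0003, -0.0061, -0.0012] [0.003, 0.002, 0.001] len 0.006 yaw now 1.113
rack xy now 0.04606668290095502 0.10229964945432857
```

View pics/s2c.png

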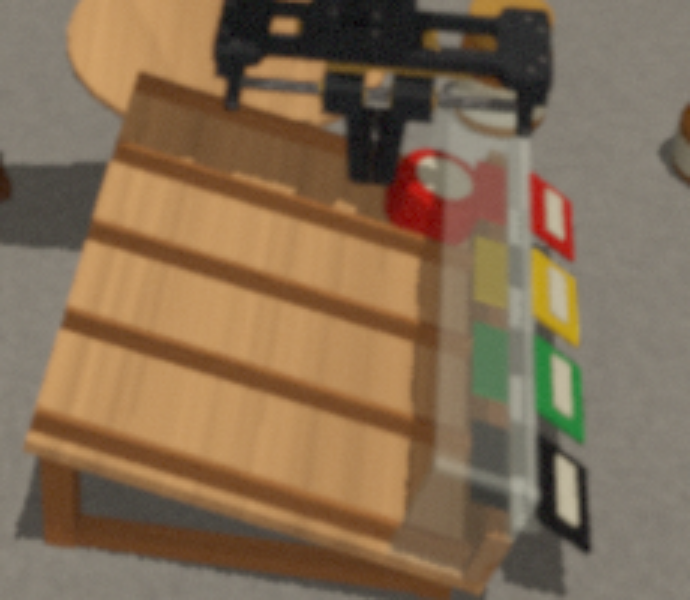

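Red is still short of the stop: its edge is at about (475,210) and the stop at about (495,205). Pushing on until force builds.

```bash
python3 steer.py '[[[0, 0, 0.06, 0.02, 0, 0, 0], [0, 0, 0.12, 0.04, 0, 0, 0], [0, 0, 0.12, 0.04, 0, 0, 0]]]' | grep -E "tool_pos|contact";python3 steer.py '[[[0, 0, 0.04, 0, 0, 0, 0], [0, 0, 0.08, 0.02, 0, 0, 0], [0, 0, 0.08, 0.02, 0, 0, 0]]]'| grep -E "tool_pos|contact"; python3 lane.py .102 .04 .018
```

```text
tool_pos: [0.6088, -0.2363, 0.0676]
contact_force: [-13.5, 6.2, 20.4]
tool_pos: [0.609, -0.2364, 0.0675]
contact_force: [-23.9, 11.2, 34.0]
[-0.0003, -0.007, -0.0017] [-0.014, 0.006, 0.002] len 0.007 yaw now 1.114
rack xy now 0.04699416357712098 0.10230333276628309
```

```bash
python3 steer.py '[[[0, 0, -0.24, -0.08, 0, 0, 0], [0, 0, -0.4, -0.4, 0, 0, 0], [0, 0, -0.6, -1.2, 0, 0, 0], [0, 0, -2, -2, 0, 0, 0], [0, 0, -3, -2.4, 0, 0, 0], [0, 0, -3, -2.4, 0, 0, 0]]]'
cat > chk.py <<'E'
# fit x along lane of a coloured drum: compare uphill silhouette edge (projection on lane direction in image)
import sys
from h import *
q=[.52150577,-.30727869,-.45902223]; c,s=np.cos(q[2]),np.sin(q[2])
n=np.array([np.sin(.2618),0,np.cos(.2618)]);e=np.array([np.cos(.2618),0,-np.sin(.2618)])
def drum(x,y):
    C=np.array([x,y,.062-np.tan(.2618)*(x-.017*n[0])+.017*n[2]]); t=np.linspace(0,2*np.pi,120)
    P=[C+.028*(np.cos(a)*e+np.sin(a)*np.array([0,1,0]))+h*n for a in t for h in(-.017,.017)]
    return [[q[0]+c*X-s*Y,q[1]+s*X+c*Y,Z] for X,Y,Z in P]
col=sys.argv[1]; ly=float(sys.argv[2])
for cam in('top','side'):
    im=r.snapshot(cam); p=r.camera_params(cam); h=cv2.cvtColor(im,cv2.COLOR_RGB2HSV)
    if col=='red': m=((h[...,0]<6)|(h[...,0]>172))&(h[...,1]>140)&(h[...,2]>50)
    elif col=='yellow': m=(h[...,0]>20)&(h[...,0]<34)&(h[...,1]>160)&(h[...,2]>60)
    else: m=(h[...,2]<50)&(h[...,1]<110)
    roi=np.zeros(m.shape,'uint8')
    for x in(.0,.03,.06,.07): cv2.fillConvexPoly(roi,cv2.convexHull(np.array([px(p,X) for X in drum(x,ly)]).astype(np.int32)),1)
    k=(m&(roi>0)).astype('uint8'); nn,l,st,_=cv2.connectedComponentsWithStats(k); i=1+np.argmax(st[1:,4]) if nn>1 else 0
    if nn<2: print(cam,'none');continue
    v,u=np.nonzero(l==i); d=px(p,drum(.09,ly)[0])-px(p,drum(0,ly)[0]); d/=np.hypot(*d); w=np.array([-d[1],d[0]])
    U=np.c_[u,v]; ed=np.percentile(U@d,1)-.3; lo,hi=np.percentile(U@w,[1,99])
    xs=np.arange(-.06,.1,.0005); pe=np.array([min((px(p,X)@d) for X in drum(x,ly)) for x in xs]); x=xs[np.argmin(abs(pe-ed))]
    D=np.array([px(p,X)@w for X in drum(x,ly)]); print(cam,'x',x.round(4),'stop-ref .0815; across seen',lo.round(1),hi.round(1),'model',D.min().round(1),D.max().round(1),'n',len(u))
E
python3 chk.py red .102
```

```text
clock: 35.25
tool_pos: [0.4799, -0.1726, 0.1861]
eef_rot: [0.849, 0.529, -0.0, 0.002]
contact_force: [0.3, -0.2, -0.0]
opening: 0.004
finger_force: 0.0
top x 0.091 stop-ref .0815; across seen 444.9 466.3 model 442.8 467.8 n 236
side x 0.089 stop-ref .0815; across seen 160.1 186.6 model 156.5 190.8 n 345
```

```bash
cat > ov2.py <<'E'
import sys; sys.argv=['x','none','0']
src=open('chk.py').read().split("col=sys")[0]; exec(src)
out=[]
for cam,(v0,v1,u0,u1) in(('side',(265,365,350,450)),('top',(165,265,380,480))):
    im=r.snapshot(cam)[:,:,::-1][v0:v1,u0:u1]; p=r.camera_params(cam)
    a=cv2.resize(im,None,fx=4,fy=4,interpolation=cv2.INTER_CUBIC); b=a.copy()
    for x,k in((.0815,(255,255,0)),(.091,(255,0,255))):
        P=drum(x,.102); P=np.array([px(p,X) for X in P]); cv2.polylines(a,[cv2.convexHull(((P-[u0,v0]+.5)*4).astype(np.int32))],True,k,1)
    out.append(a)
cv2.imwrite('pics/ov2.png',np.hstack(out))
E
python3 ov2.py
```

```text
(no output)
```

View pics/ov2.png

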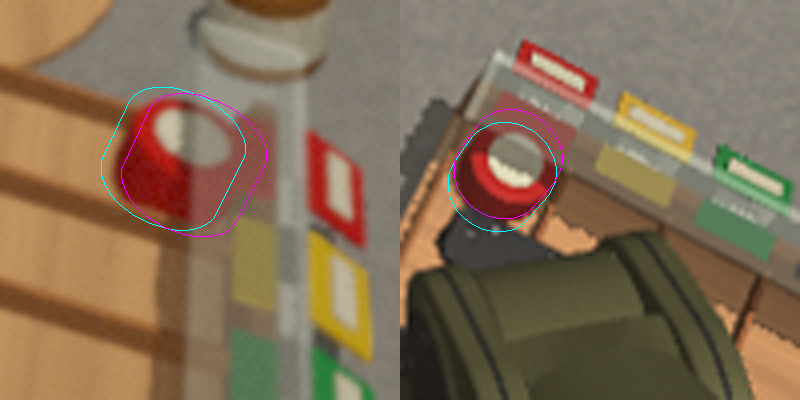

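Run:
```python
from h import *
t=r.camera_params('top');s_=r.camera_params('side')
q=[.52150577,-.30727869,-.45902223]; c,s=np.cos(q[2]),np.sin(q[2])
def tri(a,b):
    o,d=ray(t,*a);o2,d2=ray(s_,*b); k=np.linalg.lstsq(np.c_[d,-d2],o2-o,rcond=None)[0]
    A,B=o+d*k[0],o2+d2*k[1]; X=(A+B)/2; v=X[:2]-q[:2]
    return X.round(4),(c*v[0]+s*v[1]).round(4),(-s*v[0]+c*v[1]).round(4),'gap',np.linalg.norm(A-B).round(4)
T=lambda u,v:(380+(u-400)/4,165+v/4); S=lambda u,v:(350+u/4,265+v/4)
print('label',tri(T(516,160),S(190,137)))
# ticket upper cards, corners: red lower-left, lower-right
print('redcard',tri(T(557,72),S(338,190)),'yelcard',tri(T(655,125),S(343,298)),'grncard',tri(T(753,177),S(345,392)))
# yellow patch on stop front (centre)
print('yelpatch',tri(T(637,172),S(254,265)),'redpatch',tri(T(540,130),S(262,190)))
```

```text
label (array([ 0.6456, -0.2582,  0.0726]), np.float64(0.0895), np.float64(0.099), 'gap', np.float64(0.0015))
redcard (array([ 0.7053, -0.2888,  0.0515]), np.float64(0.1565), np.float64(0.098), 'gap', np.float64(0.001)) yelcard (array([ 0.6746, -0.3491,  0.051 ]), np.float64(0.1558), np.float64(0.0303), 'gap', np.float64(0.0006)) grncard (array([ 0.6424, -0.4056,  0.0627]), np.float64(0.152), np.float64(-0.0346), 'gap', np.float64(0.0004))
yelpatch (array([ 0.6413, -0.3329,  0.0649]), np.float64(0.1187), np.float64(0.0301), 'gap', np.float64(0.0031)) redpatch (array([ 0.6709, -0.2786,  0.0514]), np.float64(0.1212), np.float64(0.0919), 'gap', np.float64(0.0028))
```

```bash
python3 go.py .4433 .3789 .2 .6
```

```text
[0.4785, -0.2795, -0.0167] [0.005, 0.0, 0.513] len 0.554 yaw now 1.113
```

In the tool's units: 0.42 m is 8.4, 0.38 m is 7.6.

```bash
python3 steer.py '[[[1, 1, 0, -0.4, 0, 0, 0.05], [1, 2, -0.4, -0.4, 0, 0, 0.1], [1, 2.8, -1, -0.4, 0, 0, 0.16], [1, 3.6, -1.6, -0.4, 0, 0, 0.22], [1, 4.4, -2.2, -0.4, 0, 0, 0.28], [1, 5.2, -2.8, -0.4, 0, 0, 0.34], [1, 6, -3.4, -0.4, 0, 0, 0.4], [1, 6.8, -4, -0.4, 0, 0, 0.46], [1, 7.6, -4.5, -0.4, 0, 0, 0.513], [1, 8.4, -5, -0.4, 0, 0, 0.513]]]'; python3 go.py .4433 .3789 .16 .6;  python3 -c "
from h import *
print(find('top','yellow',.13,[.4433,.379]))"
```

```text
clock: 36.45
tool_pos: [0.4443, 0.3153, 0.2027]
eef_rot: [0.956, 0.295, 0.001, 0.002]
contact_force: [0.8, 0.6, -0.4]
opening: 0.89
finger_force: 0.0
[0.035, -0.0532, 0.0425] [0.004, -0.001, -0.001] len 0.077 yaw now 0.599
[]
```

In the tool's units: -0.053 m is -1.06, 0.035 m is 0.7.

```bash
python3 steer.py '[[[1, 0.4, -0.6, 0.2, 0, 0, 0], [1, 0.7, -1.06, 0.4, 0, 0, 0], [1, 0.7, -1.06, 0.4, 0, 0, 0], [1, 0.7, -1.06, 0.4, 0, 0, 0]]]'; python3 go.py .4433 .3789 .108 .6;  python3 -c "
from h import *
print(find('wrist','yellow',.13,[.4433,.379]),px(r.camera_params('wrist'),[.4433,.3789,.13]))"
```

```text
clock: 36.9
tool_pos: [0.4431, 0.376, 0.1821]
eef_rot: [0.955, 0.296, 0.0, 0.002]
contact_force: [0.3, -1.2, 0.1]
opening: 1.001
finger_force: 0.0
[0.0019, -0.0025, 0.0741] [0.004, 0.001, 0.001] len 0.074 yaw now 0.601
[([0.4562, 0.3734], 693, [305, 224, 47, 44])] [308.10302527 257.51859945]
```

Run:
```python
from h import *
im,p=snap('wrist','w6.png'); h=cv2.cvtColor(im,cv2.COLOR_RGB2HSV)
m=((h[...,0]>18)&(h[...,0]<36)&(h[...,1]>90)&(h[...,2]>30)); m[330:]=0
n,l,s,c=cv2.connectedComponentsWithStats(m.astype('uint8'))
for i in range(1,n):
    if s[i,4]>60: print(s[i],c[i].round())
T=[px(p,[.4433+.028*np.cos(a),.3789+.028*np.sin(a),z]) for a in np.linspace(0,6.3,40) for z in(.096,.13)]
print(np.min(T,0),np.max(T,0))
im2,_=snap('side','s3.png')
ps=r.camera_params('side');print('side pred',px(ps,[.4433,.3789,.13]))
h=cv2.cvtColor(im2,cv2.COLOR_RGB2HSV); m=((h[...,0]>20)&(h[...,0]<34)&(h[...,1]>120)&(h[...,2]>60))
n,l,s,c=cv2.connectedComponentsWithStats(m[100:230,150:350].astype('uint8'))
print([ (s[i].tolist(),(c[i]+[150,100]).round()) for i in range(1,n) if s[i,4]>15])
```

```text
[ 264  203   91   95 4223] [309. 247.]
[261.44239732 201.41930082] [354.7373072  299.97599468]
side pred [219.27751025 141.07709608]
[([59, 39, 22, 19, 296], array([219., 149.])), ([30, 80, 14, 11, 95], array([187., 185.]))]
```

In the tool's units: 0.075 m is 1.5, 0.074 m is 1.48.

```bash
python3 steer.py '[[[1, 0.02, -0.02, 0.8, 0, 0, 0], [1, 0.02, -0.02, 1.3, 0, 0, 0], [1, 0.02, -0.02, 1.48, 0, 0, 0], [1, 0.02, -0.02, 1.5, 0, 0, 0], [0, 0.02, -0.02, 1.5, 0, 0, 0], [0, 0.02, -0.02, 1.5, 0, 0, 0], [0, 0.02, -0.02, 1.5, 0, 0, 0], [0, 0.02, -0.02, 1.5, 0, 0, 0], [0, 0.02, -0.02, 1.5, 0, 0, 0], [0, 0.02, -0.02, 1.5, 0, 0, 0]]]' 25
python3 steer.py '[[[0, 0, 0, -0.6, 0, 0, 0], [0, 0, 0, -1.6, 0, 0, 0], [0, 0, 0, -2.6, 0, 0, 0], [0, 0, 0, -3.2, 0, 0, 0], [0, 0, 0, -3.2, 0, 0, 0]]]'; python3 lane.py .034 -.040 .16
```

```text
clock: 38.05
tool_pos: [0.4432, 0.3775, 0.1089]
eef_rot: [0.955, 0.295, 0.001, 0.001]
contact_force: [-1.2, -1.0, 5.9]
opening: 0.627
finger_force: 25.0
clock: 38.55
tool_pos: [0.4445, 0.3794, 0.2727]
eef_rot: [0.955, 0.295, 0.005, -0.001]
contact_force: [-0.4, 0.7, 0.2]
opening: 0.629
finger_force: 25.0
[-0.3142, 0.5588, 0.0381] [0.004, -0.009, -0.512] len 0.642 yaw now 0.6
rack xy now -0.3733265632066832 0.5815107422062451
```

In the tool's units: 0.427 m is 8.54, 0.384 m is 7.68.

```bash
python3 steer.py '[[[0, -0.48, 0.84, 0, 0, 0, -0.05], [0, -0.96, 1.68, 0, 0, 0, -0.1], [0, -1.44, 2.56, 0, 0, 0, -0.15], [0, -1.92, 3.4, 0, 0, 0, -0.2], [0, -2.4, 4.26, 0, 0, 0, -0.25], [0, -2.88, 5.12, 0, 0, 0, -0.3], [0, -3.36, 6, 0, 0, 0, -0.36], [0, -3.84, 6.84, 0, 0, 0, -0.42], [0, -4.32, 7.68, 0, 0, 0, -0.47], [0, -4.8, 8.54, 0, 0, 0, -0.512]]]'; python3 lane.py .034 -.037 .10 .262
```

```text
clock: 39.55
tool_pos: [0.4844, -0.1123, 0.2683]
eef_rot: [0.849, 0.529, -0.001, 0.001]
contact_force: [0.1, 0.8, -0.7]
opening: 0.624
finger_force: 25.0
[-0.1243, 0.0823, 0.0967] [0.262, 0.002, 0.002] len 0.178 yaw now 1.114
rack xy now -0.11962251384559236 0.15835304000314154
```

In the tool's units: -0.124 m is -2.48, 0.097 m is 1.94.

```bash
python3 steer.py '[[[0, -0.8, 0.5, 0.2, 0, 0, 0], [0, -1.6, 1, 0.4, 0.1, 0, 0], [0, -2.48, 1.64, 1, 0.2, 0, 0], [0, -2.48, 1.64, 1.6, 0.262, 0, 0], [0, -2.48, 1.64, 1.94, 0.262, 0, 0], [0, -2.48, 1.64, 1.94, 0.262, 0, 0], [0, -2.48, 1.64, 1.94, 0.262, 0, 0]]]'; python3 lane.py .034 -.037 .0145 .262
```

```text
clock: 40.25
tool_pos: [0.5039, -0.2574, 0.1725]
eef_rot: [0.842, 0.524, -0.069, -0.11]
contact_force: [-0.2, -0.1, -0.7]
opening: 0.624
finger_force: 25.0
[-0.0028, 0.0231, 0.083] [0.001, 0.001, 0.001] len 0.086 yaw now 1.113
rack xy now -0.03788575459594124 0.03694522583976788
```

Careful with the scale: shifts go in units of 50 mm. That gives: 0.083 m is 1.66, 0.078 m is 1.56.

```bash
python3 steer.py '[[[0, -0.06, 0.2, 0.7, 0, 0, 0], [0, -0.06, 0.34, 1.3, 0, 0, 0], [0, -0.06, 0.42, 1.56, 0, 0, 0], [0, -0.06, 0.46, 1.66, 0, 0, 0], [0, -0.06, 0.46, 1.66, 0, 0, 0]]]';python3 steer.py '[[[0, 0, 0, 0.04, 0, 0, 0], [0, 0, 0, 0.08, 0, 0, 0], [0, 0, 0, 0.08, 0, 0, 0]]]'; python3 lane.py .034 -.037 .0145 .262
```

```text
clock: 40.75
tool_pos: [0.5046, -0.2613, 0.0877]
eef_rot: [0.842, 0.524, -0.068, -0.109]
contact_force: [-0.7, 1.2, -0.7]
opening: 0.632
finger_force: 25.0
clock: 41.05
tool_pos: [0.5042, -0.2614, 0.0851]
eef_rot: [0.843, 0.523, -0.068, -0.108]
contact_force: [0.5, 0.4, 6.6]
opening: 0.628
finger_force: 25.0
[0.0005, -0.0015, -0.001] [0.006, 0.001, -0.001] len 0.002 yaw now 1.112
rack xy now -0.03581408212444852 0.03345082944132145
```

In the tool's units: -0.09 m is -1.8, -0.085 m is -1.7.

```bash
python3 steer.py '[[[1, 0, 0, -0.02, 0, 0, 0], [1, 0, 0, -0.02, 0, 0, 0], [1, 0, 0, -0.04, 0, 0, 0], [1, 0, 0, -0.6, 0, 0, 0], [1, 0, 0, -1.4, 0, 0, 0], [0, 0, -0.6, -1.8, -0.13, 0, 0], [0, 0, -1.2, -1.8, -0.262, 0, 0], [0, 0, -1.8, -1.7, -0.4, 0, 0], [0, 0, -1.8, -1.7, -0.46, 0, 0], [0, 0, -1.8, -1.7, -0.46, 0, 0]]]'; python3 lane.py .034 -.105 .05 -.2
```

```text
clock: 42.05
tool_pos: [0.438, -0.2296, 0.188]
eef_rot: [0.845, 0.526, 0.05, 0.084]
contact_force: [-0.7, 0.9, -0.6]
opening: 0.57
finger_force: 0.0
[0.0016, -0.0051, 0.0478] [-0.005, 0.004, 0.002] len 0.048 yaw now 1.113
rack xy now -0.10922432501326076 0.03262692250454081
```

```bash
python3 steer.py '[[[0, 0.02, -0.1, 0.4, 0, 0, 0], [0, 0.02, -0.1, 0.96, 0, 0, 0], [0, 0.02, -0.1, 0.96, 0, 0, 0], [0, 0.02, -0.1, 0.96, 0, 0, 0], [0, 0.02, -0.1, 0.96, 0, 0, 0]]]'; python3 lane.py .034 -.105 .016 -.2
```

```text
clock: 42.55
tool_pos: [0.4499, -0.2336, 0.141]
eef_rot: [0.845, 0.525, 0.053, 0.086]
contact_force: [-0.2, 0.8, -0.1]
opening: 0.118
finger_force: 0.0
[-0.0003, -0.015, 0.0325] [0.002, 0.002, -0.0] len 0.036 yaw now 1.112
rack xy now -0.09687840819641089 0.034332413725284054
```

In the tool's units: 0.032 m is 0.64, 0.02 m is 0.4.

```bash
python3 steer.py '[[[0, 0, -0.3, 0.2, 0, 0, 0], [0, 0, -0.3, 0.4, 0, 0, 0], [0, 0, -0.3, 0.64, 0, 0, 0], [0, 0, -0.3, 0.64, 0, 0, 0]]]'; python3 lane.py .034 .025 .016 -.2
```

```text
clock: 42.95
tool_pos: [0.4355, -0.23, 0.1134]
eef_rot: [0.846, 0.526, 0.043, 0.08]
contact_force: [-0.2, -0.2, 0.3]
opening: 0.007
finger_force: 0.0
[0.0033, 0.1266, 0.0659] [-0.019, 0.011, 0.002] len 0.143 yaw now 1.112
rack xy now -0.11137877421391243 0.03114473261119583
```

In the tool's units: 0.066 m is 1.32, 0.126 m is 2.52.

```bash
python3 steer.py '[[[0, 0.04, 0.04, 0.08, 0, 0, 0], [0, 0.04, 0.3, 0.2, 0, 0, 0], [0, 0.04, 0.6, 0.34, 0, 0, 0], [0, 0.04, 0.9, 0.48, 0, 0, 0], [0, 0.04, 1.2, 0.62, 0, 0, 0], [0, 0.04, 1.5, 0.78, 0, 0, 0], [0, 0.04, 1.8, 0.94, 0, 0, 0], [0, 0.04, 2.1, 1.1, 0, 0, 0], [0, 0.04, 2.4, 1.26, 0, 0, 0], [0, 0.04, 2.52, 1.32, 0, 0, 0]]]'; python3 lane.py .034 .04 .016 -.2
```

```text
clock: 43.95
tool_pos: [0.5583, -0.2894, 0.0706]
eef_rot: [0.846, 0.525, 0.043, 0.079]
contact_force: [-1.3, 1.1, 0.8]
opening: 0.002
finger_force: 0.4
[0.0017, 0.0141, 0.0059] [-0.02, 0.011, 0.0] len 0.015 yaw now 1.11
rack xy now 0.02508916294772978 0.032341009640285495
```

In the tool's units: 0.014 m is 0.28, 0.01 m is 0.2.

```bash
python3 steer.py '[[[0, 0.02, 0.1, 0.04, 0, 0, 0], [0, 0.02, 0.2, 0.08, 0, 0, 0], [0, 0.02, 0.28, 0.12, 0, 0, 0], [0, 0.02, 0.28, 0.12, 0, 0, 0]]]';  python3 steer.py '[[[0, 0, 0.04, 0.02, 0, 0, 0], [0, 0, 0.08, 0.02, 0, 0, 0], [0, 0, 0.08, 0.02, 0, 0, 0]]]'| grep -E "tool_pos|contact"; python3 lane.py .034 .04 .016 -.2
```

```text
clock: 44.35
tool_pos: [0.571, -0.2936, 0.0662]
eef_rot: [0.846, 0.526, 0.042, 0.078]
contact_force: [-0.2, -0.9, 0.1]
opening: 0.005
finger_force: 0.0
tool_pos: [0.5745, -0.2953, 0.0659]
contact_force: [0.3, -0.1, 0.9]
[-0.0002, -0.002, -0.0018] [-0.023, 0.01, 0.003] len 0.003 yaw now 1.113
rack xy now 0.042240759567705705 0.034197493319773016
```

In the tool's units: 0.004 m is 0.08, 0.002 m is 0.04.

```bash
python3 steer.py '[[[0, 0, 0.04, 0.02, 0, 0, 0], [0, 0, 0.08, 0.02, 0, 0, 0], [0, 0, 0.08, 0.02, 0, 0, 0]]]'| grep -E "tool_pos|contact";python3 steer.py '[[[0, 0, 0.04, 0.02, 0, 0, 0], [0, 0, 0.06, 0.02, 0, 0, 0], [0, 0, 0.06, 0.02, 0, 0, 0]]]'| grep -E "tool_pos|contact"; python3 lane.py .034 .04 .016 -.2
```

```text
tool_pos: [0.5783, -0.2972, 0.0655]
contact_force: [-0.5, -0.2, 0.9]
tool_pos: [0.5789, -0.2976, 0.0652]
contact_force: [-6.8, 3.1, 8.7]
[-0.0001, -0.0067, -0.0033] [-0.027, 0.012, 0.003] len 0.007 yaw now 1.113
rack xy now 0.0471281926708526 0.03412411042410887
```

Yellow stopped at the same tool position (x 0.047) despite a different tool tilt, so both cheeses rest on the stop. Black next.

```bash
python3 steer.py '[[[0, 0, -0.24, -0.08, 0, 0, 0], [0, 0, -0.6, -0.4, 0, 0, 0], [0, 0, -1.2, -1.2, 0, 0, 0], [1, 0, -2, -2, 0.1, 0, 0], [1, 0, -2.4, -2.8, 0.2, 0, 0], [1, 0, -2.4, -2.8, 0.2, 0, 0]]]'; python3 go.py .5683 .3701 .21 .6
```

```text
clock: 45.85
tool_pos: [0.4547, -0.2338, 0.1856]
eef_rot: [0.849, 0.528, -0.009, -0.006]
contact_force: [1.6, 0.0, -0.2]
opening: 0.255
finger_force: 0.0
[0.5916, -0.1658, -0.0265] [-0.016, 0.014, 0.512] len 0.615 yaw now 1.113
```

In the tool's units: 0.48 m is 9.6, 0.432 m is 8.64.

```bash
python3 steer.py '[[[1, 0.96, -0.26, -0.4, 0, 0, 0.05], [1, 1.92, -0.54, -0.6, 0, 0, 0.1], [1, 2.88, -0.8, -0.6, 0, 0, 0.15], [1, 3.84, -1.08, -0.6, 0, 0, 0.2], [1, 4.8, -1.34, -0.6, 0, 0, 0.25], [1, 5.76, -1.6, -0.6, 0, 0, 0.3], [1, 6.72, -1.88, -0.6, -0.01, 0.01, 0.36], [1, 7.68, -2.16, -0.6, -0.01, 0.01, 0.42], [1, 8.64, -2.42, -0.6, -0.016, 0.014, 0.47], [1, 9.6, -2.68, -0.6, -0.016, 0.014, 0.512]]]'; python3 go.py .5683 .3701 .2 .6
```

```text
clock: 46.85
tool_pos: [0.5463, 0.2545, 0.209]
eef_rot: [0.956, 0.295, -0.001, -0.0]
contact_force: [1.3, -1.1, 0.2]
opening: 0.997
finger_force: 0.0
[0.0833, -0.0831, 0.0089] [-0.001, 0.002, -0.001] len 0.118 yaw now 0.599
```

In the tool's units: -0.083 m is -1.66, 0.083 m is 1.66.

```bash
python3 steer.py '[[[1, 0.6, -0.6, 0.1, 0, 0, 0], [1, 1.2, -1.2, 0.18, 0, 0, 0], [1, 1.66, -1.66, 0.18, 0, 0, 0], [1, 1.66, -1.66, 0.18, 0, 0, 0], [1, 1.66, -1.66, 0.18, 0, 0, 0]]]'; python3 go.py .5683 .3701 .108 .6
python3 - <<'E'
from h import *
im,p=snap('wrist','w7.png'); h=cv2.cvtColor(im,cv2.COLOR_RGB2HSV); m=(h[...,2]<70); m[300:]=0
n,l,s,c=cv2.connectedComponentsWithStats(m.astype('uint8'))
print([s[i].tolist() for i in range(1,n) if s[i,4]>300])
T=[px(p,[.5683+.028*np.cos(a),.3701+.028*np.sin(a),z]) for a in np.linspace(0,6.3,40) for z in(.096,.13)]
print(np.min(T,0),np.max(T,0))
E
```

```text
clock: 47.35
tool_pos: [0.5672, 0.3681, 0.1995]
eef_rot: [0.955, 0.296, -0.002, -0.0]
contact_force: [-0.1, -0.4, -0.1]
opening: 1.003
finger_force: 0.0
[0.0024, -0.0009, 0.0915] [-0.002, 0.004, 0.002] len 0.092 yaw now 0.602
[[589, 127, 37, 65, 412], [623, 138, 17, 60, 705], [331, 239, 134, 61, 3516], [165, 277, 54, 23, 867], [0, 289, 108, 11, 489], [522, 289, 118, 11, 584]]
[269.603123   197.04021495] [356.12197122 288.46035522]
```

Run:
```python
from h import *
for cam,box in(('top',(165,365,60,260)),('side',(110,220,140,340)),('wrist',(100,340,150,480))):
    im=r.snapshot(cam);p=r.camera_params(cam); h=cv2.cvtColor(im,cv2.COLOR_RGB2HSV)
    v0,v1,u0,u1=box; m=(h[...,2]<60)[v0:v1,u0:u1]
    n,l,s,c=cv2.connectedComponentsWithStats(m.astype('uint8'))
    print(cam,[((s[i,:2]+[u0,v0]).tolist(),s[i,2:].tolist()) for i in range(1,n) if s[i,4]>40], 'pred',px(p,[.568,.37,.113]).round())
im=r.snapshot('wrist'); g=cv2.cvtColor(im,cv2.COLOR_RGB2GRAY)[180:330:8,240:480:8]
for row in g: print(' '.join('%3d'%v for v in row))
```

```text
top [([60, 167], [155, 198, 2710]), ([141, 218], [28, 25, 318]), ([120, 268], [70, 97, 405]), ([60, 283], [20, 23, 41]), ([60, 306], [55, 59, 118]), ([60, 315], [39, 50, 135])] pred [133. 229.]
side [([140, 111], [122, 17, 453]), ([279, 110], [9, 7, 51]), ([262, 144], [22, 17, 262])] pred [268. 143.]
wrist [([328, 238], [81, 85, 3405]), ([150, 277], [71, 63, 3415]), ([410, 278], [70, 62, 3357])] pred [309. 240.]
104 103 106 105 105 105 180 181 183 183 185 183 107 106 107 106 105 107 106 182 180 179 179 179 179 179 180 179 178 179
102 103 103 104 103 104 105 103 105 105 105 105 106 104 106 104 104 104 104 178 177 177 177 177 177 178 177 178 178 179
105 103 105 104 104 105 106 106 107 107 108 107 107 107 107 106 107 104 106 181 180 180 180 181 180 181 181 180 182 182
103 102 102 102 103 104 105 180 183 168 182 182 105 105 105 105 104 104 105 180 179 179 180 179 179 178 178 179 179 180
103 102 103 105 105 104 103 169 178 178 179 179 105 104 104 104 104 104 103 179 179 179 179 180 180 180 181 180 181 182
105 104 103 104 103 103 105 177 177 179 179 179 106 105 105 104 105 105 104 181 181 
[... 895 characters left out ...]
 105 181 180 181 181 182  65  41  35 123 201 120 198 131 197  22  52  22  24  20  26 109 182 180 181
105 103 104 103 104 102 126 177 178 178 179 179  39  61 212 212 210 199 202 206  40  94  19  25  24  24  22  33 180 179
101 101 100 101 102 101 101 172 173 175 174 176  37  36 208 211 211 207 209  72  37 179  21  21  26  20  23  25  19 176
101 102 102 102 102 103 102 176 176 178 178 179 130  38  31 201 209 205  79  36 126 188  22  21  23  21  26  23  25  23
101 100  99 101 101 102 102 106 176 177 176 178 178 180  34  37  36  35  36 187 182 178  20  22  22  21  23  21  23  28
102 101 100 100 100  99 100 101 171 171 173 172 173 173 174 179 181 180 175 175 175 175  18  23  18  22  21  22  23  27
```

The black cheese has been knocked. Its new label centre in the wrist image is about (371,289). Locating it.

```bash
python3 - <<'E'
from h import *
w=r.camera_params('wrist');t=r.camera_params('top')
L=at(w,371,289,.13); print('label',L)
print('top bbox',at(t,155,230.5,.115))
L=L.copy()
for X in (L,at(t,155,230.5,.115)):
    T=[px(w,[X[0]+.028*np.cos(a),X[1]+.028*np.sin(a),z]) for a in np.linspace(0,6.3,40) for z in(.096,.13)]
    print(np.min(T,0).round(),np.max(T,0).round()); 
    d=X[:2]-[.532,.342]; print('pan',d@[.825,.565],d@[-.565,.825])
E
python3 go.py .55 .34 .108 .6
```

```text
label [0.56724008 0.31939528 0.13      ]
top bbox [0.56626342 0.31901434 0.115     ]
[328. 235.] [412. 326.]
pan 0.01630140171587481 -0.03855953514703445
[328. 237.] [412. 327.]
pan 0.015280428799701942 -0.038322000450119985
[-0.0292, 0.0116, 0.0928] [-0.002, 0.003, -0.002] len 0.098 yaw now 0.598
```

In the tool's units: 0.042 m is 0.84, -0.028 m is -0.56.

```bash
python3 steer.py '[[[1, -0.56, 0.84, 0, 0, 0, 0], [1, -0.56, 0.84, 0, 0, 0, 0], [1, -0.56, 0.84, 0, 0, 0, 0]]]'; python3 go.py .567 .3193 .108 .6
```

```text
clock: 47.9
tool_pos: [0.5689, 0.3144, 0.2008]
eef_rot: [0.956, 0.294, -0.002, -0.0]
contact_force: [0.6, 0.3, 0.5]
opening: 0.999
finger_force: 0.0
[0.0015, -0.005, 0.0928] [-0.001, 0.004, -0.004] len 0.093 yaw now 0.596
```

```bash
python3 steer.py '[[[1, 0.02, -0.08, 0.8, 0, 0, 0], [1, 0.02, -0.08, 1.5, 0, 0, 0], [1, 0.02, -0.08, 1.8, 0, 0, 0], [1, 0.02, -0.08, 1.84, 0, 0, 0], [0, 0.02, -0.08, 1.84, 0, 0, 0], [0, 0.02, -0.08, 1.84, 0, 0, 0], [0, 0.02, -0.08, 1.84, 0, 0, 0], [0, 0.02, -0.08, 1.84, 0, 0, 0], [0, 0.02, -0.08, 1.84, 0, 0, 0], [0, 0.02, -0.08, 1.84, 0, 0, 0]]]' 25
python3 steer.py '[[[0, 0, 0, -0.6, 0, 0, 0], [0, 0, 0, -1.6, 0, 0, 0], [0, 0, 0, -2.6, 0, 0, 0], [0, 0, 0, -3.2, 0, 0, 0], [0, 0, 0, -3.2, 0, 0, 0]]]'; python3 lane.py -.102 -.037 .18
```

```text
clock: 48.9
tool_pos: [0.5667, 0.3214, 0.1097]
eef_rot: [0.955, 0.296, -0.001, -0.001]
contact_force: [0.3, -1.1, 5.2]
opening: 0.625
finger_force: 25.0
clock: 49.4
tool_pos: [0.5685, 0.3234, 0.2738]
eef_rot: [0.955, 0.296, 0.003, -0.003]
contact_force: [0.1, 0.5, -1.7]
opening: 0.627
finger_force: 25.0
[-0.5021, 0.5116, 0.0168] [-0.002, -0.007, -0.512] len 0.717 yaw now 0.6
rack xy now -0.23728441156977526 0.5861866190701043
```

```bash
python3 steer.py '[[[0, -0.66, 0.68, 0, 0, 0, -0.05], [0, -1.32, 1.36, 0, 0, 0, -0.1], [0, -2, 2.04, 0, 0, 0, -0.15], [0, -2.66, 2.72, 0, 0, 0, -0.2], [0, -3.32, 3.4, 0, 0, 0, -0.25], [0, -4, 4.08, 0, 0, 0, -0.3], [0, -4.66, 4.76, 0, 0, 0, -0.36], [0, -5.32, 5.44, 0, 0, 0, -0.42], [0, -6, 6.12, 0, 0, 0, -0.47], [0, -6.66, 6.8, 0, 0, 0, -0.512]]]'; python3 lane.py -.102 -.037 .10 .262
```

```text
clock: 50.4
tool_pos: [0.4824, -0.1494, 0.2674]
eef_rot: [0.849, 0.529, -0.003, -0.002]
contact_force: [0.9, -0.5, -0.4]
opening: 0.629
finger_force: 25.0
[-0.2262, 0.0681, 0.0955] [0.255, 0.002, 0.002] len 0.255 yaw now 1.115
rack xy now -0.10504199572344004 0.1241955844890698
```

In the tool's units: -0.226 m is -4.52, -0.18 m is -3.6.

```bash
python3 steer.py '[[[0, -0.9, 0.28, 0, 0, 0, 0], [0, -1.8, 0.54, 0, 0.05, 0, 0], [0, -2.7, 0.8, 0.4, 0.12, 0, 0], [0, -3.6, 1.08, 0.8, 0.19, 0, 0], [0, -4.52, 1.36, 1.2, 0.255, 0, 0], [0, -4.52, 1.36, 1.9, 0.255, 0, 0], [0, -4.52, 1.36, 1.9, 0.255, 0, 0], [0, -4.52, 1.36, 1.9, 0.255, 0, 0]]]'; python3 lane.py -.102 -.037 .0165 .262
```

```text
clock: 51.2
tool_pos: [0.4444, -0.3782, 0.1731]
eef_rot: [0.841, 0.524, -0.069, -0.111]
contact_force: [0.1, 0.2, -0.1]
opening: 0.626
finger_force: 25.0
[-0.0043, 0.0226, 0.0816] [-0.0, -0.0, 0.003] len 0.085 yaw now 1.115
rack xy now -0.03772491309002994 -0.09777853381975188
```

In the tool's units: 0.081 m is 1.62, 0.076 m is 1.52.

```bash
python3 steer.py '[[[0, -0.08, 0.2, 0.7, 0, 0, 0], [0, -0.08, 0.34, 1.26, 0, 0, 0], [0, -0.08, 0.42, 1.52, 0, 0, 0], [0, -0.08, 0.44, 1.62, 0, 0, 0], [0, -0.08, 0.44, 1.62, 0, 0, 0]]]';python3 steer.py '[[[0, 0, 0, 0.04, 0, 0, 0], [0, 0, 0, 0.08, 0, 0, 0], [0, 0, 0, 0.08, 0, 0, 0]]]'; python3 lane.py -.102 -.037 .0145 .262
```

```text
clock: 51.7
tool_pos: [0.4442, -0.3834, 0.0909]
eef_rot: [0.842, 0.524, -0.068, -0.109]
contact_force: [0.4, -0.2, -0.5]
opening: 0.626
finger_force: 25.0
clock: 52.0
tool_pos: [0.4425, -0.3838, 0.0865]
eef_rot: [0.842, 0.524, -0.069, -0.109]
contact_force: [-0.1, 0.1, -1.2]
opening: 0.628
finger_force: 25.0
[0.0016, -0.0001, 0.0001] [0.004, 0.002, 0.0] len 0.002 yaw now 1.113
rack xy now -0.03689341965943178 -0.10359847068118075
```

In the tool's units: 0.002 m is 0.04, 0.001 m is 0.02.

```bash
python3 steer.py '[[[0, 0.02, 0, 0.02, 0, 0, 0], [0, 0.02, 0, 0.04, 0, 0, 0], [0, 0.02, 0, 0.04, 0, 0, 0]]]'; python3 steer.py '[[[1, 0, 0, 0, 0, 0, 0], [1, 0, 0, 0, 0, 0, 0], [1, 0, 0, -0.02, 0, 0, 0], [1, 0, 0, -0.6, 0, 0, 0], [1, 0, 0, -1.4, 0, 0, 0], [0, 0, -0.6, -1.8, -0.13, 0, 0], [0, 0, -1.2, -1.8, -0.262, 0, 0], [0, 0, -1.6, -1.7, -0.4, 0, 0], [0, 0, -1.6, -1.7, -0.46, 0, 0], [0, 0, -1.6, -1.7, -0.46, 0, 0]]]'; python3 lane.py -.102 -.105 .05 -.2
```

```text
clock: 52.3
tool_pos: [0.4426, -0.3835, 0.0858]
eef_rot: [0.842, 0.523, -0.069, -0.108]
contact_force: [-1.5, -2.2, 8.9]
opening: 0.626
finger_force: 25.0
clock: 53.3
tool_pos: [0.3882, -0.3563, 0.1865]
eef_rot: [0.845, 0.526, 0.05, 0.084]
contact_force: [0.0, -0.9, -0.4]
opening: 0.571
finger_force: 0.0
[0.0012, -0.0161, 0.044] [-0.004, 0.003, 0.002] len 0.047 yaw now 1.113
rack xy now -0.09776355385327962 -0.10304368443040493
```

In the tool's units: 0.044 m is 0.88, -0.016 m is -0.32.

```bash
python3 steer.py '[[[0, 0.02, -0.32, 0.4, 0, 0, 0], [0, 0.02, -0.32, 0.88, 0, 0, 0], [0, 0.02, -0.32, 0.88, 0, 0, 0], [0, 0.02, -0.32, 0.88, 0, 0, 0], [0, 0.02, -0.32, 0.88, 0, 0, 0], [0, 0.02, -0.32, 0.88, 0, 0, 0]]]'; python3 lane.py -.102 -.108 .017 -.2
```

```text
clock: 53.9
tool_pos: [0.3876, -0.3544, 0.1411]
eef_rot: [0.845, 0.525, 0.053, 0.086]
contact_force: [0.6, -0.2, 0.1]
opening: 0.024
finger_force: 0.0
[-0.0004, -0.0154, 0.0307] [0.003, 0.001, 0.001] len 0.034 yaw now 1.112
rack xy now -0.09911492122267257 -0.10158246175956001
```

```bash
python3 steer.py '[[[0, 0, -0.3, 0.2, 0, 0, 0], [0, 0, -0.3, 0.4, 0, 0, 0], [0, 0, -0.3, 0.62, 0, 0, 0], [0, 0, -0.3, 0.62, 0, 0, 0]]]'; python3 lane.py -.102 .025 .016 -.2
```

```text
clock: 54.3
tool_pos: [0.3796, -0.3502, 0.1067]
eef_rot: [0.845, 0.526, 0.052, 0.086]
contact_force: [0.1, -0.1, 0.2]
opening: 0.003
finger_force: 0.0
[-0.0008, 0.1235, 0.0612] [0.001, 0.002, 0.002] len 0.138 yaw now 1.114
rack xy now -0.10824269163592144 -0.10137220154299106
```

```bash
python3 steer.py '[[[0, 0, 0.24, 0.12, 0, 0, 0], [0, 0, 0.48, 0.24, 0, 0, 0], [0, 0, 0.72, 0.36, 0, 0, 0], [0, 0, 1, 0.5, 0, 0, 0], [0, 0, 1.28, 0.64, 0, 0, 0], [0, 0, 1.56, 0.78, 0, 0, 0], [0, 0, 1.84, 0.92, 0, 0, 0], [0, 0, 2.12, 1.06, 0, 0, 0], [0, 0, 2.46, 1.22, 0, 0, 0], [0, 0, 2.46, 1.22, 0, 0, 0]]]'; python3 lane.py -.102 .04 .016 -.2
```

```text
clock: 55.3
tool_pos: [0.5001, -0.4098, 0.0726]
eef_rot: [0.845, 0.525, 0.054, 0.086]
contact_force: [0.3, -0.2, -0.4]
opening: 0.004
finger_force: 0.0
[-0.0006, 0.0124, 0.008] [0.004, -0.0, -0.001] len 0.015 yaw now 1.111
rack xy now 0.026202995569329007 -0.10144235374305738
```

In the tool's units: 0.014 m is 0.28, 0.009 m is 0.18.

```bash
python3 steer.py '[[[0, 0, 0.08, 0.06, 0, 0, 0], [0, 0, 0.18, 0.1, 0, 0, 0], [0, 0, 0.28, 0.14, 0, 0, 0], [0, 0, 0.28, 0.14, 0, 0, 0]]]'| grep -E "tool_pos|contact";  python3 steer.py '[[[0, 0, 0.04, 0.02, 0, 0, 0], [0, 0, 0.08, 0.02, 0, 0, 0], [0, 0, 0.08, 0.02, 0, 0, 0]]]'| grep -E "tool_pos|contact"; python3 lane.py -.102 .04 .016 -.2
```

```text
tool_pos: [0.5123, -0.4158, 0.0679]
contact_force: [-0.4, 0.3, 0.1]
tool_pos: [0.5156, -0.4175, 0.0676]
contact_force: [0.5, 0.6, -0.0]
[-0.0005, -0.0035, -0.0004] [0.001, 0.001, 0.001] len 0.004 yaw now 1.113
rack xy now 0.04356411021709087 -0.10145082353215708
```

```bash
python3 steer.py '[[[0, 0, 0.04, 0.02, 0, 0, 0], [0, 0, 0.08, 0.02, 0, 0, 0], [0, 0, 0.08, 0.02, 0, 0, 0]]]'| grep -E "tool_pos|contact";python3 steer.py '[[[0, 0, 0.04, 0.02, 0, 0, 0], [0, 0, 0.06, 0.02, 0, 0, 0], [0, 0, 0.06, 0.02, 0, 0, 0]]]'| grep -E "tool_pos|contact"; python3 lane.py -.102 .04 .016 -.2
```

```text
tool_pos: [0.5178, -0.4188, 0.0669]
contact_force: [-3.9, 1.9, 2.2]
tool_pos: [0.5181, -0.419, 0.0666]
contact_force: [-11.0, 7.3, 12.2]
[-0.0003, -0.0062, -0.0019] [-0.007, 0.003, 0.001] len 0.007 yaw now 1.112
rack xy now 0.04647757440873931 -0.10167938588953537
```

Contact at x 0.0465, matching the other two lanes. Withdrawing for the last look.

```bash
python3 steer.py '[[[0, 0, -0.24, -0.08, 0, 0, 0], [0, 0, -0.6, -0.4, 0, 0, 0], [0, 0, -1.2, -1.2, 0, 0, 0], [0, 0, -2, -2, 0, 0, 0], [0, 0, -2.6, -3, 0, 0, 0], [0, 0, -2.6, -4, 0, 0, 0], [0, 0.6, -2.6, -4.8, 0, 0, 0], [0, 1.2, -2.6, -5.2, 0, 0, 0], [0, 1.2, -2.6, -5.2, 0, 0, 0]]]'
python3 - <<'E'
from h import *
exec(open('chk.py').read().split("col=sys")[0])
out=[]
for cam,(v0,v1,u0,u1) in(('side',(260,430,350,460)),('top',(165,265,390,520))):
    im=r.snapshot(cam)[:,:,::-1][v0:v1,u0:u1]; out.append(cv2.resize(im,None,fx=(3.5 if cam=='side' else 3),fy=(3.5 if cam=='side' else 3),interpolation=cv2.INTER_CUBIC))
H=max(o.shape[0] for o in out)
cv2.imwrite('pics/fin.png',np.hstack([np.pad(o,((0,H-o.shape[0]),(0,0),(0,0))) for o in out]))
E
```

```text
clock: 57.5
tool_pos: [0.3927, -0.284, 0.3008]
eef_rot: [0.843, 0.528, 0.056, 0.09]
contact_force: [0.0, 0.7, 1.0]
opening: 0.002
finger_force: 0.0
```

View pics/fin.png

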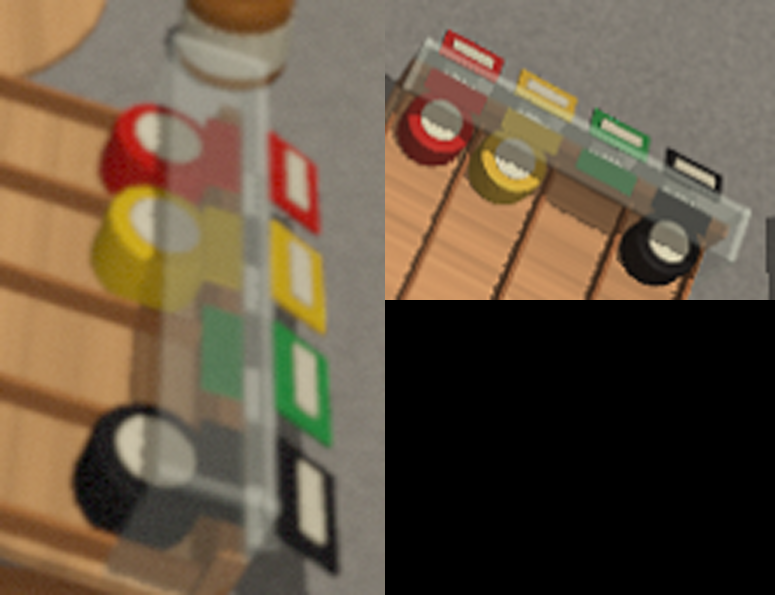

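All three cheeses stand in a row at the stop in their own lanes. Side labels: red (168,138), yellow (165,220), black (155,452). Last numeric check: the stop's inner edge against the cheese centres.

Run:
```python
from h import *
t=r.camera_params('top');sd=r.camera_params('side')
q=[.52150577,-.30727869,-.45902223]; c,s=np.cos(q[2]),np.sin(q[2])
def rk(X): v=X[:2]-q[:2]; return (c*v[0]+s*v[1]).round(4),(-s*v[0]+c*v[1]).round(4)
T=lambda u,v:(390+(u-385)/3,165+v/3); S=lambda u,v:(350+u/3.5,260+v/3.5)
def tri(a,b):
    o,d=ray(t,*a);o2,d2=ray(sd,*b); k=np.linalg.lstsq(np.c_[d,-d2],o2-o,rcond=None)[0]; return (o+d*k[0]+o2+d2*k[1])/2
for n,a,b in(('red',(442,120),(168,138)),('yel',(515,158),(165,220)),('blk',(669,241),(155,452))):
    X=tri(T(*a),S(*b)); print(n,'label',rk(X),X[2].round(4),'at z.073',rk(at(t,*T(*a),.073)))
for n,lo,hi in(('yel',(527,145),(535,118)),('grn',(604,180),(612,155))): print(n,'patch lower/upper edge z=.068',rk(at(t,*T(*lo),.068)),rk(at(t,*T(*hi),.068)))
```

```text
red label (np.float64(0.0901), np.float64(0.099)) 0.0722 at z.073 (np.float64(0.0902), np.float64(0.0991))
yel label (np.float64(0.0893), np.float64(0.0346)) 0.075 at z.073 (np.float64(0.0901), np.float64(0.0343))
blk label (np.float64(0.0881), np.float64(-0.1049)) 0.0718 at z.073 (np.float64(0.0885), np.float64(-0.1044))
yel patch lower/upper edge z=.068 (np.float64(0.1055), np.float64(0.0294)) (np.float64(0.1282), np.float64(0.033))
grn patch lower/upper edge z=.068 (np.float64(0.1094), np.float64(-0.038)) (np.float64(0.1307), np.float64(-0.0353))
```

```bash
python3 -c "
from plant import r
print(r.finish_job())"
```

```text
the job is handed in; nothing more can be done
None
```

I zeroed the scale, weighed, booked and printed the red, yellow and black cheeses, then slid each against the stop in its own lane and handed the job in at about 58 s. The hand-in gave no verdict, and one cheese (black), found knocked a few centimetres aside on the platter, was relocated and placed.

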